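# Put away the wall-mount kit of the old coin box

### The arm

A 7-joint arm with a two-finger parallel gripper is mounted at the origin on the work surface. World frame = base frame: x ahead of the robot, y to its left, z up, the work surface at z = 0. Lengths are in mm, angles in degrees, forces in N, time in s.
With the tool pointing down it reaches from about 425 to 1025 mm from the base axis. Payload 9.4 kg.
Tool frame: the origin (TCP) lies at the very end of the fingers, on their centre line; the grasp point (between the pads) lies 19 mm behind it; z points along the fingers, y is the direction in which the jaws open and shut (so a half turn about z gives the same grasp; the last joint's range is limited). The gripper opens to 85 mm and grips with 20 to 120 N. Pads are 22 mm wide; open, the fingers measure 114 mm over their backs; the gripper's body (76 mm by 85 mm) begins 54 mm behind the grasp point. The pads swing forward as they close: fully open they stand 13 mm farther back than shut.
Start: joints at [62.584, 34.337, -0.143, 91.639, 0.103, 54.024, -4.572], TCP at [283.521, -667.263, 231.275] pointing down, gripper open.
Joint ranges: [-147.43, 147.43], [-19.82, 112.94], [-74.19, 73.91], [6.32, 146.72], [-59.91, 239.91], [6.04, 106.73], [-150.56, 150.56]. Speed limits (degrees/s): [127.2, 127.2, 172.46, 172.46, 180, 180, 180].

### API

Orientations are given as a 3x3 rotation matrix whose columns are the frame's x, y, z axes.
In Python, from rig import r gives the robot as it stands.
- The arm moves only by the shell command python3 -m jog 'ROWS'. ROWS is JSON, a list of rows, each an object of numbers: "x", "y", "z": the shift along the tool's x, y, z in units of 50 mm (1.0 is 50 mm); "ax", "ay", "az": the turn, a rotation vector about the tool's x, y, z in units of 0.15 rad (1.0 is 0.15 rad); "grip": the opening, from -1 (shut) to 1 (fully open), so that 0 is half open. In form: [{"x": .., "y": .., "z": .., "ax": .., "ay": .., "az": .., "grip": ..}, ...]. A call has 1 to 8 rows; each row shifts and turns the commanded pose from where the row before left it, along the tool's axes as they then stand; what a row does not reach is not made up. A row lasts 1/10 s, in which the tool goes at most 50 mm and 8.59 degrees, less where a joint would pass 70% of its speed; a pose out of reach is approached as far as the arm can. A call with a number of a shift or a turn outside -1 to 1 is refused whole. A call with a gripper value outside its range is refused whole. The fingers move at their own pace and stop on an object; the grip force is fixed at half the most. Time passes only in rows, so rows that do not move let the fingers close. It gives the time, the measured TCP pose, the force and the opening at its end, in the units of the state.
- r.state(): the state, without advancing time (a new reading comes with each control period).
- r.get_image(name): name is "scene" or "side" or "wrist"; returns a dict with "img" (400x640x3 uint8, red, green, blue), "intrinsics" (3x3 intrinsics, pixels), "dist_coeffs" ([k1, k2, p1, p2, k3] as OpenCV has them; the pictures are not rectified), "pose" (4x4, takes a point from camera to world coordinates). Camera axes: x right, y down, z forward; pixel columns grow to the right and rows downward; lengths in mm; the calibration is good to about 2 mm. A picture is of the moment at which its call begins. There is no depth.
- r.close_job(): hands the job in, once; it reports no verdict.
The state is a dict: "time": time; "joint_pos": joint angles; "qvel": joint speeds; "effort": joint torques, N m; "ee_pos": TCP position; "tcp_rot": TCP orientation; "wrist_force": force on the tool from outside, world axes, zero at the start; "ft_torque": the same for the moment, N m; "width": finger opening in mm.
Only numpy, scipy, OpenCV 4.12 (cv2) and the standard library are available. Lean on these libraries where they do the work, as an engineer would, in place of code of your own. Each camera call takes 0.05 s, during which the arm holds its last target. There are 200 camera calls.

### The job

Put the coin box's wall-mount kit away: hang every slotted bracket upright by its slot on a pin of its own on the drying rack, tip the nuts out of the chute tray into the parts box, and set the empty tray back down flat on the table. The parts box with all the nuts in it goes upright into the open drawer, which is then pushed fully shut; leave everything else where it is.

Things in the scene. Friction and masses are not known exactly. Their poses are not given: they have to be found in the camera images.
- bracket1: slotted aluminium bracket, 0.22 kg, standing on its foot 60 (x) x 56 (y) x 8 mm (some of the 3 may be absent). On the foot's middle an upright strap, 8 thick (x), 56 wide (y), top 132 above the underside. Its slot, z 66 to 82, runs level from the open +y edge to y = -8; at its inner end (y -8 to 8) a notch goes up to z 90. Solid above: grip there. Origin: foot's underside centre, z up
- bracket1_seat (a point): top of the notch of bracket1, on its centre line, 90 mm above its origin; it rests on the top of a pin when the bracket hangs, the foot then 80 mm above the table and reaching under the bar
- bracket2: slotted aluminium bracket, 0.22 kg, standing on its foot 60 (x) x 56 (y) x 8 mm (some of the 3 may be absent). On the foot's middle an upright strap, 8 thick (x), 56 wide (y), top 132 above the underside. Its slot, z 66 to 82, runs level from the open +y edge to y = -8; at its inner end (y -8 to 8) a notch goes up to z 90. Solid above: grip there. Origin: foot's underside centre, z up
- bracket2_seat (a point): top of the notch of bracket2, on its centre line, 90 mm above its origin; it rests on the top of a pin when the bracket hangs, the foot then 80 mm above the table and reaching under the bar
- bracket3: slotted aluminium bracket, 0.22 kg, standing on its foot 60 (x) x 56 (y) x 8 mm (some of the 3 may be absent). On the foot's middle an upright strap, 8 thick (x), 56 wide (y), top 132 above the underside. Its slot, z 66 to 82, runs level from the open +y edge to y = -8; at its inner end (y -8 to 8) a notch goes up to z 90. Solid above: grip there. Origin: foot's underside centre, z up
- bracket3_seat (a point): top of the notch of bracket3, on its centre line, 90 mm above its origin; it rests on the top of a pin when the bracket hangs, the foot then 80 mm above the table and reaching under the bar
- rack: fixed dark steel rack, base plate 150 x 360 x 10 mm; level cross bar 350 long (y), 18 high, centre 165 up, front face at x = -10 mm, with 3 bright headed pins sticking out of it to -x, towards the robot. Posts behind the bar (x 20 to 40, y +-165); free space under bar and pins. Origin: on the table under the bar; x away from the robot, y along the bar
- pin1 (a point): top of the pin at y = 110 mm of the rack, mid-length: 22 mm before the rack's origin, 170 mm above the table. Pin 10 mm thick, 24 mm free between the bar and its round head (26 mm diameter, 5 thick; wider than the slot). Axes as the rack's
- pin2 (a point): top of the pin at y = 0 mm of the rack, mid-length: 22 mm before the rack's origin, 170 mm above the table. Pin 10 mm thick, 24 mm free between the bar and its round head (26 mm diameter, 5 thick; wider than the slot). Axes as the rack's
- pin3 (a point): top of the pin at y = -110 mm of the rack, mid-length: 22 mm before the rack's origin, 170 mm above the table. Pin 10 mm thick, 24 mm free between the bar and its round head (26 mm diameter, 5 thick; wider than the slot). Axes as the rack's
- tray: narrow steel chute tray holding the nuts, 0.25 kg: 190 (x) x 54 (y) mm, floor 4 mm, walls 4 mm thick and 26 high on both sides and the +x end; the -x end is open (spout). Bridge handle at x = 0: wooden bar 12 x 12 mm along y, centre 70 mm above the underside, 46 mm clear between its uprights. Origin: underside centre. Nuts slide once the spout is tipped down 25 to 40 degrees
- nut1: large steel hex nut, 31 mm across flats, 36 across corners, 18 high, 65 g, starts lying in the tray (some of the 5 may be absent). Origin: its centre; z along its bore, two flats face +-x
- nut2: large steel hex nut, 31 mm across flats, 36 across corners, 18 high, 65 g, starts lying in the tray (some of the 5 may be absent). Origin: its centre; z along its bore, two flats face +-x
- nut3: large steel hex nut, 31 mm across flats, 36 across corners, 18 high, 65 g, starts lying in the tray (some of the 5 may be absent). Origin: its centre; z along its bore, two flats face +-x
- nut4: large steel hex nut, 31 mm across flats, 36 across corners, 18 high, 65 g, starts lying in the tray (some of the 5 may be absent). Origin: its centre; z along its bore, two flats face +-x
- nut5: large steel hex nut, 31 mm across flats, 36 across corners, 18 high, 65 g, starts lying in the tray (some of the 5 may be absent). Origin: its centre; z along its bore, two flats face +-x
- box: loose grey open parts box on the table, 125 (x) x 68 (y) x 45 mm high, walls 3 mm, 0.12 kg empty. Origin: centre of its underside
- unit_drawer0 (a joint): slide of the drawer of the fixed white low drawer unit (280 deep, 220 wide, 107 mm high): metres open, 0 shut, 0.198 at the stop; starts 0.165 to 0.19 open; moves with 1 to 2 N, stays where it is left
- drawer_front (a point): middle of the top edge of the drawer front's outer face (moves with it), 95 mm above the table; x points into the unit (shutting way), y across. Inner floor: x = 21 to 256, y +-89 mm, z = -72 mm (22 above the table), sides 63 high, 73 headroom when shut. Bar handle (11 thick, 110 long along y) at x = -35, z = -26. Drawer open by d: the unit's front edge is at x = d + 15 mm
- oil: small amber bottle, 30 mm diameter, 65 mm high; not part of the job, stays where it is. Origin: centre of its underside
- driver: screwdriver with a red handle, 200 mm, lying flat; not part of the job, stays where it is. Origin: centre of its underside
- bits: yellow can of drill bits, 52 mm diameter, 135 mm high with the bits; not part of the job, stays where it is. Origin: centre of its underside
There are look-alikes about, which are no part of the job. What is shaped like the tray but green is not meant.

How it is judged (in metres and radians):
On the way:
1. the tray is tipped by more than 25 degrees with its handle within 20 cm, seen from above, of the parts box (angle between tray's own z axis and vertical above 0.44 rad and horizontal distance between tray and box below 0.2 m), for 0.2 s.
At the end, for the whole second after the job is handed in: Brackets hang at rest by the slot notch (within 14 mm of the pin's middle top, 17 degrees of upright), one per pin; all nuts are in the box; the box stands on the drawer's floor (within 6 degrees), drawer shut to 8 mm; the tray stands flat on the table (6 degrees), at rest ((distance between bracket1_seat and pin1 below 0.014 m or distance between bracket1_seat and pin2 below 0.014 m or distance between bracket1_seat and pin3 below 0.014 m) and angle between each of bracket1, bracket2, bracket3's own z axis and vertical below 0.3 rad and linear speed of each of bracket1, bracket2, bracket3, tray below 0.03 m/s and (distance between bracket2_seat and pin1 below 0.014 m or distance between bracket2_seat and pin2 below 0.014 m or distance between bracket2_seat and pin3 below 0.014 m) and (distance between bracket3_seat and pin1 below 0.014 m or distance between bracket3_seat and pin2 below 0.014 m or distance between bracket3_seat and pin3 below 0.014 m) and distance between each of bracket2_seat, bracket3_seat and bracket1_seat above 0.06 m and distance between bracket3_seat and bracket2_seat above 0.06 m and x of nut1 in the frame of box between -0.062 and 0.062 m and y of nut1 in the frame of box between -0.034 and 0.034 m and z of nut1 in the frame of box between 0 and 0.06 m and x of nut2 in the frame of box between -0.062 and 0.062 m and y of nut2 in the frame of box between -0.034 and 0.034 m and z of nut2 in the frame of box between 0 and 0.06 m and x of nut3 in the frame of box between -0.062 and 0.062 m and y of nut3 in the frame of box between -0.034 and 0.034 m and z of nut3 in the frame of box between 0 and 0.06 m and x of nut4 in the frame of box between -0.062 and 0.062 m and y of nut4 in the frame of box between -0.034 and 0.034 m and z of nut4 in the frame of box between 0 and 0.06 m and x of nut5 in the frame of box between -0.062 and 0.062 m and y of nut5 in the frame of box between -0.034 and 0.034 m and z of nut5 in the frame of box between 0 and 0.06 m and x of box in the frame of drawer_front between 0.06 and 0.22 m and y of box in the frame of drawer_front between -0.08 and 0.08 m and z of box in the frame of drawer_front between -0.085 and -0.058 m and angle between each of box, tray's own z axis and vertical below 0.1 rad and value of joint unit_drawer0 below 0.008 m and height (world z) of tray between -0.01 and 0.01 m); the robot touches nothing.
It fails at once if oil: a thing that is no part of the job is shoved more than 5 cm or knocked over (distance of oil from where it was at the start of the episode above 0.05 m or angle between oil's own z axis and vertical above 0.7 rad).
It fails at once if driver: a thing that is no part of the job is shoved more than 5 cm or knocked over (distance of driver from where it was at the start of the episode above 0.05 m).
It fails at once if bits: a thing that is no part of the job is shoved more than 5 cm or knocked over (distance of bits from where it was at the start of the episode above 0.05 m or angle between bits's own z axis and vertical above 0.7 rad).
Of bracket1, bracket2, bracket3 only 2 to 3 are there at a start; the rules pass over those that are not, and their reading is None.
Of nut1, nut2, nut3, nut4, nut5 only 3 to 5 are there at a start; the rules pass over those that are not, and their reading is None.
At some moment in a run one of box, tray may be knocked a few centimetres aside while the robot is not near it.
It also fails if it takes over 210 s, if anything falls off the work surface, if the arm or the gripper's body presses on something with over 40 N, if the wrist force passes 120 N, or if a joint passes its speed limit or range.

## Working session

There is one attempt and no reset: what is moved stays moved. The work goes in short steps, Python scripts to look and compute and a shell command to move; the robot and the scene stay as the last step left them, time stands still between calls to the robot, and variables do not carry over. Pictures are saved under pics/ and viewed, about 12 in all and at most 16, crops included, and the job is handed in when it is done.

```bash
mkdir -p pics; ls; cat > h.py <<'E'
import numpy as np, cv2
from rig import r
def snap(n,f=None):
    d=r.get_image(n)
    np.savez(f'pics/{f or n}.npz',**{k:np.array(v) for k,v in d.items()})
    cv2.imwrite(f'pics/{f or n}.png',d['img'][:,:,::-1]); return d
def load(f): return dict(np.load(f'pics/{f}.npz'))
def ray(d,uv):
    p=cv2.undistortPoints(np.array(uv,float).reshape(-1,1,2),np.array(d['intrinsics'],float),np.array(d['dist_coeffs'],float)).reshape(-1,2)
    P=np.array(d['pose']); v=np.c_[p,np.ones(len(p))]@P[:3,:3].T
    return P[:3,3],v
def onz(d,uv,z):
    c,v=ray(d,uv); return c+v*((z-c[2])/v[:,2])[:,None]
def proj(d,X):
    P=np.linalg.inv(np.array(d['pose'])); X=np.array(X,float).reshape(-1,3)@P[:3,:3].T+P[:3,3]
    return cv2.projectPoints(X,np.zeros(3),np.zeros(3),np.array(d['intrinsics'],float),np.array(d['dist_coeffs'],float))[0].reshape(-1,2)
def st():
    s=r.state(); print('t',round(s['time'],2),'p',np.round(s['ee_pos'],1),'w',round(float(s['width']),1),'F',np.round(s['wrist_force'],1)); print(np.round(s['tcp_rot'],3).tolist(),np.round(s['joint_pos'],1)); return s
E
python3 - <<'E'
from h import *
st()
a=snap('scene');b=snap('side');c=snap('wrist')
for d in(a,b,c): print(np.round(d['pose'],2).tolist(), np.round(d['intrinsics'],0).tolist())
cv2.imwrite('pics/v1.png',np.vstack([a['img'],b['img']])[:,:,::-1][:, :])
E
```

```text
pics
t 0.0 p [ 283.4 -666.8  230.4] w 85.5 F [-0.2  0.2 -0.4]
[[0.92, 0.391, -0.001], [0.391, -0.92, 0.001], [-0.0, -0.002, -1.0]] [62.6 34.4 -0.1 91.7  0.1 54.  -4.6]
[[-0.81, 0.43, -0.41, 947.43], [0.59, 0.58, -0.57, 603.34], [-0.01, -0.7, -0.72, 922.02], [0.0, 0.0, 0.0, 1.0]] [[439.0, 0.0, 317.0], [0.0, 439.0, 200.0], [0.0, 0.0, 1.0]]
[[0.78, -0.47, 0.42, -133.01], [-0.63, -0.57, 0.53, -833.37], [-0.01, -0.68, -0.74, 1261.23], [0.0, 0.0, 0.0, 1.0]] [[515.0, 0.0, 310.0], [0.0, 515.0, 202.0], [0.0, 0.0, 1.0]]
[[0.39, -0.87, -0.29, 358.39], [-0.92, -0.37, -0.12, -635.16], [-0.0, 0.32, -0.95, 373.12], [0.0, 0.0, 0.0, 1.0]] [[293.0, 0.0, 320.0], [0.0, 293.0, 200.0], [0.0, 0.0, 1.0]]
```

View pics/scene.png

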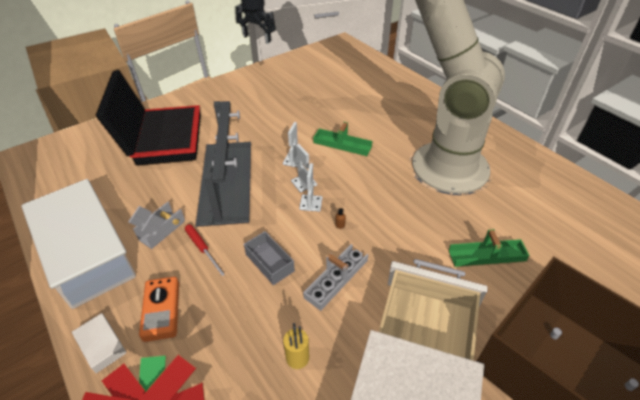

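View pics/side.png

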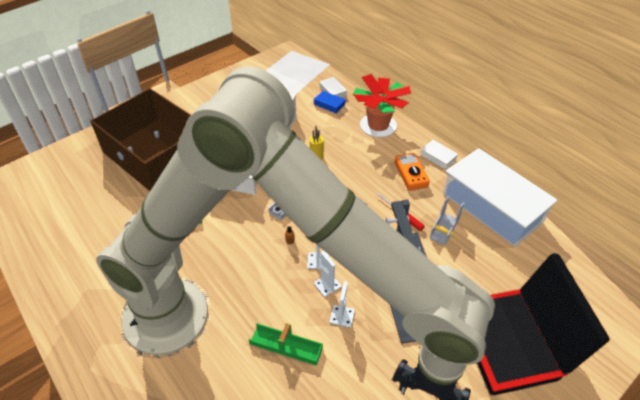

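```bash
python3 - <<'E'
from h import *
a=load('scene'); i=a['img'][90:370,120:540]
cv2.imwrite('pics/c1.png',cv2.resize(i,None,fx=1.9,fy=1.9,interpolation=cv2.INTER_CUBIC)[:,:,::-1])
for n,uv,z in [('rackpl',(225,180),10),('b',(292,160),0),('b',(300,185),0),('b',(310,203),0),('tray',(337,285),5),('trayH',(340,263),70),('box',(269,265),0),('oil',(340,226),0),('driver',(205,248),10),('bits',(297,360),0),('dfL',(398,268),95),('dfR',(486,288),95),('unitL',(372,335),107),('unitR',(484,372),107),('grey2',(158,230),0)]:
    print(n,np.round(onz(a,[uv],z)[0]))
E
```

```text
rackpl [ 605. -357.   10.]
b [ 383. -323.   -0.]
b [ 428. -211.    0.]
b [ 448. -131.    0.]
tray [559. 140.   5.]
trayH [543. 128.  70.]
box [660. -14.   0.]
oil [432. -10.   0.]
driver [ 770. -154.   10.]
bits [744. 237.   0.]
dfL [457. 232.  95.]
dfR [339. 386.  95.]
unitL [618. 325. 107.]
unitR [499. 506. 107.]
grey2 [ 846. -297.    0.]
```

View pics/c1.png

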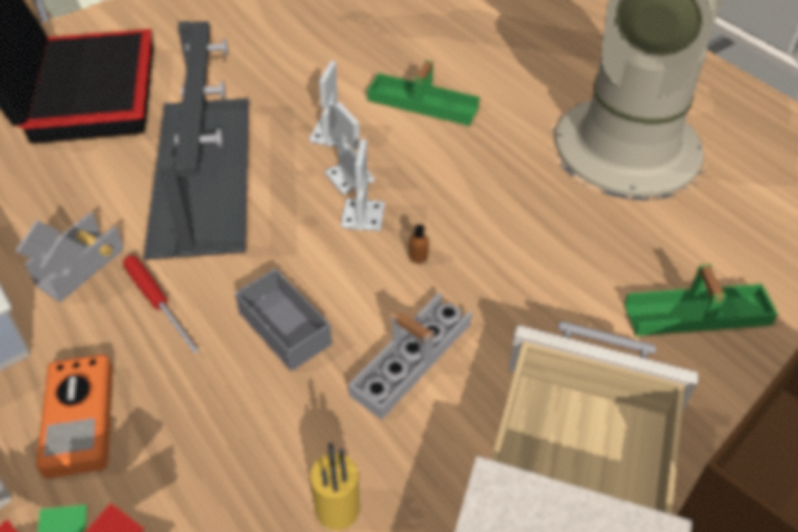

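```bash
python3 -m jog '[{"x":0.3,"y":-0.3,"z":-0.2},{"x":0.6,"y":-0.6,"z":-0.25},{"x":0.6,"y":-0.6,"z":-0.25},{"x":0.6,"y":-0.6,"z":-0.25},{"x":0.6,"y":-0.6,"z":-0.25},{"x":0.6,"y":-0.6,"z":-0.25},{"x":0.6,"y":-0.6,"z":-0.25},{"x":0.6,"y":-0.6,"z":-0.2}]'; python3 -m jog '[{"x":0.6,"y":-0.6},{"x":0.6,"y":-0.6},{"x":0.3,"y":-0.3},{},{}]'
python3 - <<'E'
from h import *
st(); snap('wrist','w1'); snap('scene','s1'); snap('side','d1')
E
```

```text
t 0.15 p [ 283.4 -666.9  230.6] w 85.5 F [ 0.  -0.5  0.2]
[[0.92, 0.391, -0.001], [0.391, -0.92, 0.001], [-0.0, -0.001, -1.0]] [62.6 34.4 -0.1 91.7  0.1 54.  -4.6]schema error: expected keys x, y, z, ax, ay, az, grip
schema error: expected keys x, y, z, ax, ay, az, grip
```

View pics/w1.png

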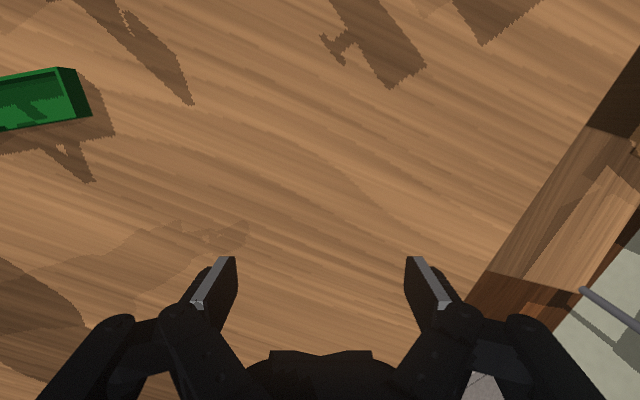

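```bash
python3 -m jog '[{"x":0.3,"y":-0.3,"z":-0.2,"ax":0,"ay":0,"az":0,"grip":1},{"x":0.6,"y":-0.6,"z":-0.25,"ax":0,"ay":0,"az":0,"grip":1},{"x":0.6,"y":-0.6,"z":-0.25,"ax":0,"ay":0,"az":0,"grip":1},{"x":0.6,"y":-0.6,"z":-0.25,"ax":0,"ay":0,"az":0,"grip":1},{"x":0.6,"y":-0.6,"z":-0.25,"ax":0,"ay":0,"az":0,"grip":1},{"x":0.6,"y":-0.6,"z":-0.25,"ax":0,"ay":0,"az":0,"grip":1},{"x":0.6,"y":-0.6,"z":-0.25,"ax":0,"ay":0,"az":0,"grip":1},{"x":0.6,"y":-0.6,"z":-0.2,"ax":0,"ay":0,"az":0,"grip":1}]'; python3 -m jog '[{"x":0.6,"y":-0.6,"z":0,"ax":0,"ay":0,"az":0,"grip":1},{"x":0.6,"y":-0.6,"z":0,"ax":0,"ay":0,"az":0,"grip":1},{"x":0.3,"y":-0.3,"z":0,"ax":0,"ay":0,"az":0,"grip":1},{"x":0,"y":0,"z":0,"ax":0,"ay":0,"az":0,"grip":1},{"x":0,"y":0,"z":0,"ax":0,"ay":0,"az":0,"grip":1}]'
python3 - <<'E'
from h import *
st(); snap('wrist','w2'); snap('scene','s1'); snap('side','d1')
E
```

```text
time: 1.1
ee_pos: [403.2, -369.8, 327.5]
tcp_rot: [[0.92, 0.392, 0.001], [0.392, -0.92, -0.001], [0.001, 0.001, -1.0]]
wrist_force: [1.8, -0.3, 0.5]
width: 85.3
time: 1.6
ee_pos: [442.2, -273.3, 326.7]
tcp_rot: [[0.92, 0.392, 0.0], [0.392, -0.92, -0.001], [0.0, 0.001, -1.0]]
wrist_force: [-0.3, 0.2, -0.2]
width: 85.6
t 1.6 p [ 442.2 -273.3  326.7] w 85.6 F [-0.3  0.2 -0.2]
[[0.92, 0.392, 0.0], [0.392, -0.92, -0.001], [0.0, 0.001, -1.0]] [ 29.9  14.2  -5.6 111.3   1.7  54.5 -43.4]
```

View pics/w2.png

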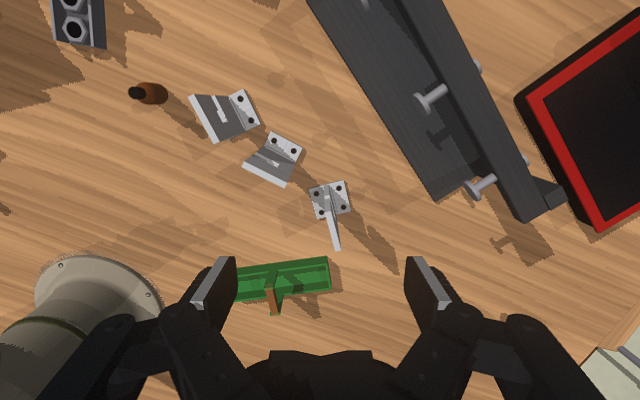

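```bash
python3 - <<'E'
from h import *
d=load('w2'); i=d['img'][0:260,180:580]
cv2.imwrite('pics/c2.png',cv2.resize(i,None,fx=2,fy=2,interpolation=cv2.INTER_CUBIC)[:,:,::-1])
E
```

```text
(no output)
```

View pics/c2.png

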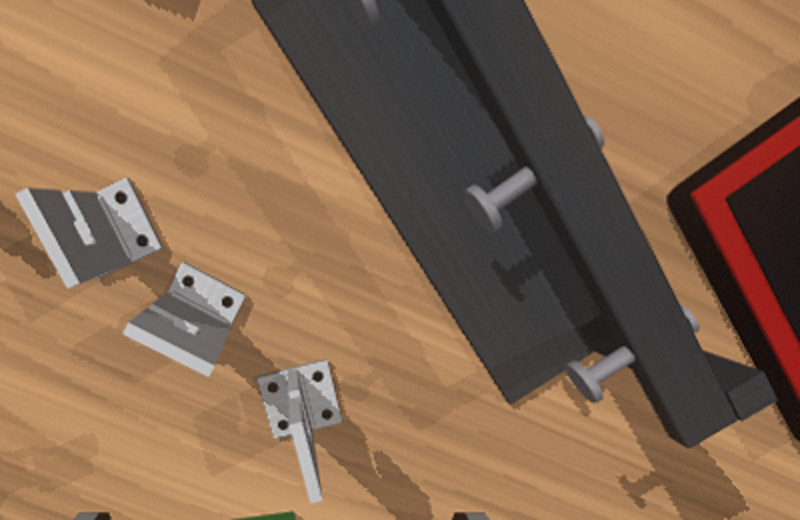

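```bash
python3 - <<'E'
from h import *
d=load('w2')
f=lambda pts,z:onz(d,[(180+x/2,y/2) for x,y in pts],z)
for n,top,foot in [('A',[(22,190),(73,284)],[(128,178),(161,247)]),('B',[(125,330),(212,374)],[(182,263),(246,297)]),('C',[(318,500),(292,430)],[(258,378),(328,361),(342,418),(275,438)])]:
    T=f(top,132);F=f(foot,8);print(n,'top',T.round(0).tolist(),'mid',T.mean(0).round(1),'ang',np.degrees(np.arctan2(*(T[0]-T[1])[1::-1])).round(1),'foot',F.round(0).tolist(),'m',F.mean(0).round(1))
T=f([(445,0),(525,0),(685,446),(738,418)],174);print(T.round(0).tolist())
for a in (T[2]-T[0],T[3]-T[1]): print(np.degrees(np.arctan2(a[1],a[0])))
h=f([(482,208),(585,382)],165);b=f([(530,180),(630,354)],165);print('heads',h.round(1).tolist(),'roots',b.round(1).tolist())
print('plate corner',f([(512,403),(253,0)],10).round(0))
for k in('s1','d1'):
    print(k)
a=np.hstack([load('s1')['img'][110:220,270:360],load('d1')['img'][230:340,270:380]])
cv2.imwrite('pics/c3.png',cv2.resize(a,None,fx=4,fy=4,interpolation=cv2.INTER_CUBIC)[:,:,::-1])
E
```

```text
A top [[468.0, -109.0, 132.0], [430.0, -149.0, 132.0]] mid [ 449.4 -129.2  132. ] ang 46.7 foot [[489.0, -130.0, 8.0], [452.0, -169.0, 8.0]] m [ 470.5 -149.9    8. ]
B top [[417.0, -185.0, 132.0], [412.0, -241.0, 132.0]] mid [ 414.2 -213.2  132. ] ang 84.9 foot [[447.0, -188.0, 8.0], [442.0, -243.0, 8.0]] m [ 444.5 -215.9    8. ]
C top [[360.0, -334.0, 132.0], [397.0, -300.0, 132.0]] mid [ 378.5 -317.1  132. ] ang -137.5 foot [[385.0, -277.0, 8.0], [420.0, -324.0, 8.0], [380.0, -356.0, 8.0], [341.0, -311.0, 8.0]] m [ 381.4 -317.     8. ]
[[622.0, -274.0, 174.0], [636.0, -306.0, 174.0], [488.0, -494.0, 174.0], [513.0, -511.0, 174.0]]
-121.30146245221708
-120.90482998353623
heads [[554.1, -333.6, 165.0], [497.2, -429.4, 165.0]] roots [[574.7, -348.8, 165.0], [520.1, -443.1, 165.0]]
plate corner [[ 448. -479.   10.]
 [ 630. -173.   10.]]
s1
d1
```

View pics/c3.png

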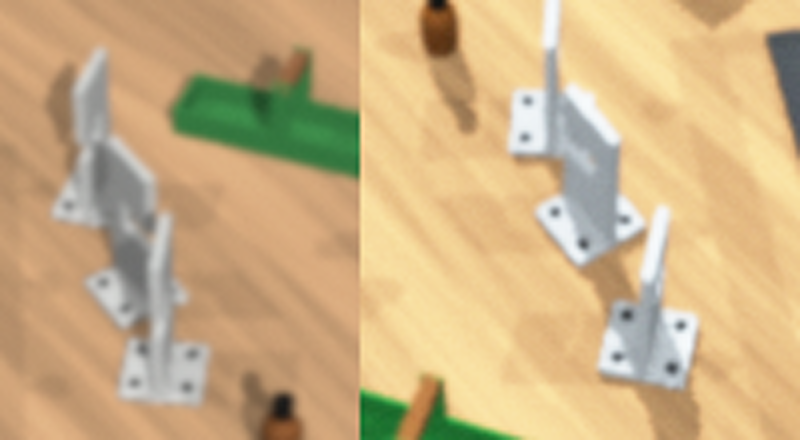

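```bash
cat >> h.py <<'E'
def go(p,yaw=None,R=None):
    """tool-frame turn (az, units) to bring tool y to yaw (mod 180), then shift (units) in turned axes"""
    s=r.state(); R=np.array(s['tcp_rot']); az=0
    if yaw is not None:
        cur=np.degrees(np.arctan2(R[1,1],R[0,1])); dy=(yaw-cur+90)%180-90
        az=-np.radians(dy)
        c,q=np.cos(az),np.sin(az); R=R@np.array([[c,-q,0],[q,c,0],[0,0,1]])
    print('az',round(az/.15,2),'shift',np.round(R.T@(np.array(p)-s['ee_pos'])/50,2))
E
python3 - <<'E'
from h import *
go([449.4,-129.2,160],-43.3); go([449.4,-129.2,104],-43.3)
E
```

```text
az -2.77 shift [ 2.23 -1.89  3.33]
az -2.77 shift [ 2.23 -1.89  4.45]
```

```bash
python3 -m jog '[{"x":0,"y":0,"z":0,"ax":0,"ay":0,"az":-0.92,"grip":0},{"x":0,"y":0,"z":0,"ax":0,"ay":0,"az":-0.92,"grip":0},{"x":0,"y":0,"z":0,"ax":0,"ay":0,"az":-0.92,"grip":0},{"x":0.55,"y":-0.47,"z":0,"ax":0,"ay":0,"az":0,"grip":0},{"x":0.55,"y":-0.47,"z":0.4,"ax":0,"ay":0,"az":0,"grip":0},{"x":0.55,"y":-0.47,"z":0.6,"ax":0,"ay":0,"az":0,"grip":0},{"x":0.55,"y":-0.47,"z":0.6,"ax":0,"ay":0,"az":0,"grip":0},{"x":0,"y":0,"z":0.6,"ax":0,"ay":0,"az":0,"grip":0}]'; python3 -m jog '[{"x":0,"y":0,"z":0.6,"ax":0,"ay":0,"az":0,"grip":0},{"x":0,"y":0,"z":0.5,"ax":0,"ay":0,"az":0,"grip":0},{"x":0,"y":0,"z":0,"ax":0,"ay":0,"az":0,"grip":0},{"x":0,"y":0,"z":0,"ax":0,"ay":0,"az":0,"grip":0}]'
python3 - <<'E'
from h import *
snap('wrist','w3'); d=load('w3')
print(proj(d,[[449.4,-129.2,132]]).round(0)); go([449.4,-129.2,104],-43.3)
E
```

```text
time: 2.55
ee_pos: [449.4, -126.0, 215.7]
tcp_rot: [[0.683, 0.731, 0.001], [0.731, -0.683, 0.001], [0.002, 0.0, -1.0]]
wrist_force: [0.5, -1.8, -0.1]
width: 42.8
time: 2.95
ee_pos: [449.1, -129.9, 161.4]
tcp_rot: [[0.686, 0.727, -0.001], [0.727, -0.686, 0.0], [-0.001, -0.001, -1.0]]
wrist_force: [-0.2, -1.1, -0.1]
width: 42.3
[[320. 234.]]
az -0.0 shift [ 0.01 -0.01  1.16]
```

View pics/w3.png

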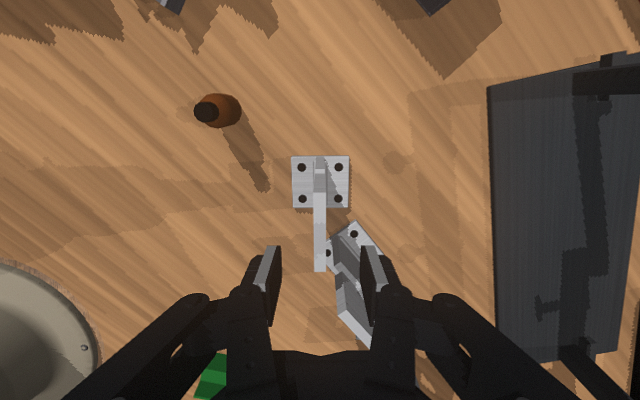

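```bash
python3 -m jog '[{"x":0,"y":0,"z":0.6,"ax":0,"ay":0,"az":0,"grip":0},{"x":0,"y":0,"z":0.55,"ax":0,"ay":0,"az":0,"grip":0},{"x":0,"y":0,"z":0,"ax":0,"ay":0,"az":0,"grip":0},{"x":0,"y":0,"z":0,"ax":0,"ay":0,"az":0,"grip":-1},{"x":0,"y":0,"z":0,"ax":0,"ay":0,"az":0,"grip":-1},{"x":0,"y":0,"z":0,"ax":0,"ay":0,"az":0,"grip":-1},{"x":0,"y":0,"z":0,"ax":0,"ay":0,"az":0,"grip":-1},{"x":0,"y":0,"z":0,"ax":0,"ay":0,"az":0,"grip":-1}]'; python3 -m jog '[{"x":0,"y":0,"z":-0.4,"ax":0,"ay":0,"az":0,"grip":-1},{"x":0,"y":0,"z":-0.5,"ax":0,"ay":0,"az":0,"grip":-1},{"x":0,"y":0,"z":-0.5,"ax":0,"ay":0,"az":0,"grip":-1},{"x":0,"y":0,"z":-0.44,"ax":0,"ay":0,"az":0,"grip":-1},{"x":0,"y":0,"z":0,"ax":0,"ay":0,"az":-0.7,"grip":-1},{"x":0,"y":0,"z":0,"ax":0,"ay":0,"az":-0.7,"grip":-1},{"x":0,"y":0,"z":0,"ax":0,"ay":0,"az":0,"grip":-1},{"x":0,"y":0,"z":0,"ax":0,"ay":0,"az":0,"grip":-1}]'
python3 - <<'E'
from h import *
s=st(); go([541,-250,195.5],-31.1)
E
```

```text
time: 3.8
ee_pos: [450.1, -129.8, 105.2]
tcp_rot: [[0.686, 0.728, 0.003], [0.728, -0.686, -0.001], [0.001, 0.003, -1.0]]
wrist_force: [-0.5, -1.7, 9.1]
width: 7.2
time: 4.6
ee_pos: [449.0, -129.5, 196.0]
tcp_rot: [[0.521, 0.853, 0.0], [0.853, -0.521, -0.0], [-0.0, 0.0, -1.0]]
wrist_force: [0.3, 0.9, -2.4]
width: 6.8
t 4.6 p [ 449.  -129.5  196. ] w 6.8 F [ 0.3  0.9 -2.4]
[[0.521, 0.853, 0.0], [0.853, -0.521, -0.0], [-0.0, 0.0, -1.0]] [ 21.9  20.6 -16.8 125.9  10.3  34.7 -33.7]
az -0.04 shift [-1.11  2.82  0.01]
```

```bash
python3 -m jog '[{"x":-0.18,"y":0.47,"z":0,"ax":0,"ay":0,"az":0,"grip":-1},{"x":-0.18,"y":0.47,"z":0,"ax":0,"ay":0,"az":0,"grip":-1},{"x":-0.18,"y":0.47,"z":0,"ax":0,"ay":0,"az":0,"grip":-1},{"x":-0.18,"y":0.47,"z":0,"ax":0,"ay":0,"az":0,"grip":-1},{"x":-0.18,"y":0.47,"z":0,"ax":0,"ay":0,"az":0,"grip":-1},{"x":-0.21,"y":0.47,"z":0,"ax":0,"ay":0,"az":0,"grip":-1},{"x":0,"y":0,"z":0,"ax":0,"ay":0,"az":0,"grip":-1},{"x":0,"y":0,"z":0,"ax":0,"ay":0,"az":0,"grip":-1}]'
python3 - <<'E'
from h import *
s=st(); snap('wrist','w4'); d=snap('scene','s4'); w=load('w4')
print(proj(w,[[624,-247,170],[567,-341,170]]).round(0),proj(d,[[624,-247,170],[567,-341,170],[510.5,-435,170]]).round(0))
a=np.hstack([cv2.resize(d['img'][90:190,190:310],(480,400),interpolation=cv2.INTER_CUBIC),w['img'][0:400,320:640]])
cv2.imwrite('pics/c4.png',a[:,:,::-1])
E
```

```text
time: 5.4
ee_pos: [540.6, -249.9, 195.2]
tcp_rot: [[0.521, 0.854, -0.001], [0.854, -0.521, 0.001], [-0.0, -0.001, -1.0]]
wrist_force: [0.0, 0.6, -2.7]
width: 6.8
t 5.4 p [ 540.6 -249.9  195.2] w 6.8 F [ 0.   0.6 -2.7]
[[0.521, 0.854, -0.001], [0.854, -0.521, 0.001], [-0.0, -0.001, -1.0]] [ 30.1  28.6 -15.4 110.3  10.8  42.5 -23. ]
[[441. 166.]
 [421. 320.]] [[228. 161.]
 [231. 136.]
 [232. 113.]]
```

View pics/c4.png

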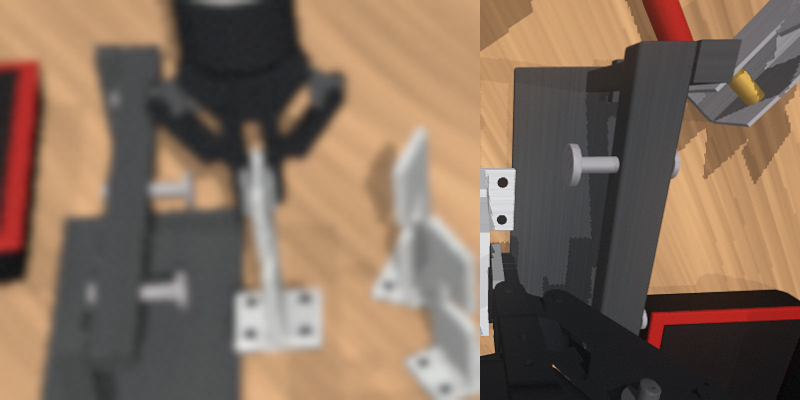

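```bash
python3 - <<'E'
from h import *
d=load('w3'); y=np.array([.686,.727,0]);c=np.array([449.4,-129.2,132])
for k in(-28,-8,0,8,28): print(k,proj(d,[c+k*y,c+k*y-[0,0,42]]).round(0).tolist())
w=load('w4'); R=np.array([[.521,.854,0],[.854,-.521,0],[0,0,-1]]); c=np.array([540.6,-249.9,223]);y=R[:,0]
for k in(-28,0,28): print(k,proj(w,[c+k*y]).round(0).tolist())
i=np.hstack([d['img'][140:290,270:370],w['img'][140:290,270:370]])
cv2.imwrite('pics/c5.png',cv2.resize(i,None,fx=4,fy=4,interpolation=cv2.INTER_CUBIC)[:,:,::-1])
E
```

```text
-28 [[320.0, 271.0], [320.0, 243.0]]
-8 [[320.0, 245.0], [320.0, 220.0]]
0 [[320.0, 234.0], [320.0, 211.0]]
8 [[320.0, 222.0], [320.0, 201.0]]
28 [[320.0, 192.0], [320.0, 176.0]]
-28 [[321.0, 337.0]]
0 [[321.0, 289.0]]
28 [[321.0, 233.0]]
```

View pics/c5.png

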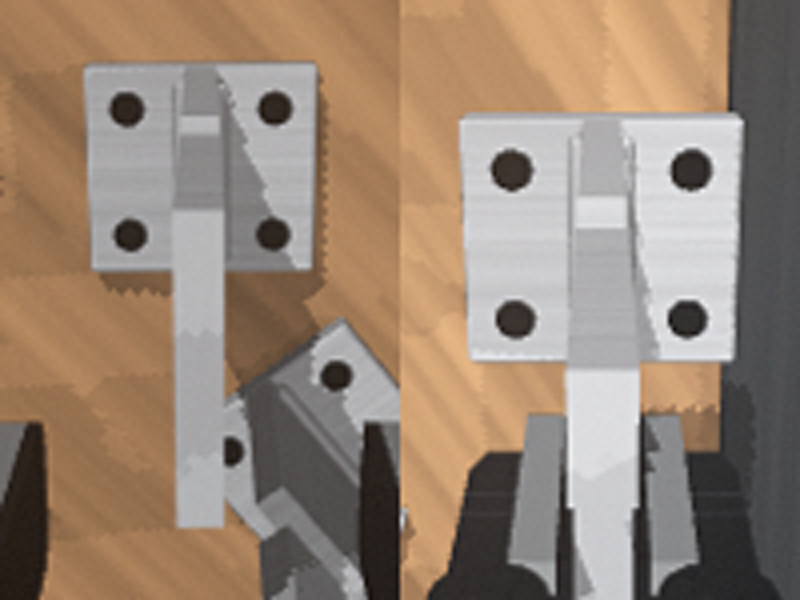

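```bash
python3 - <<'E'
from h import *
go([600.7,-285.5,196.2],-31.1); go([624,-247,196.2],-31.1)
E
```

```text
az -0.02 shift [-0.    1.41 -0.02]
az -0.02 shift [ 0.9   1.41 -0.02]
```

```bash
python3 -m jog '[{"x":0,"y":0.3,"z":-0.02,"ax":0,"ay":0,"az":0,"grip":-1},{"x":0,"y":0.3,"z":0,"ax":0,"ay":0,"az":0,"grip":-1},{"x":0,"y":0.3,"z":0,"ax":0,"ay":0,"az":0,"grip":-1},{"x":0,"y":0.3,"z":0,"ax":0,"ay":0,"az":0,"grip":-1},{"x":0,"y":0.21,"z":0,"ax":0,"ay":0,"az":0,"grip":-1},{"x":0,"y":0,"z":0,"ax":0,"ay":0,"az":0,"grip":-1},{"x":0,"y":0,"z":0,"ax":0,"ay":0,"az":0,"grip":-1}]'; python3 -m jog '[{"x":0.15,"y":0,"z":0,"ax":0,"ay":0,"az":0,"grip":-1},{"x":0.15,"y":0,"z":0,"ax":0,"ay":0,"az":0,"grip":-1},{"x":0.15,"y":0,"z":0,"ax":0,"ay":0,"az":0,"grip":-1},{"x":0.15,"y":0,"z":0,"ax":0,"ay":0,"az":0,"grip":-1},{"x":0.15,"y":0,"z":0,"ax":0,"ay":0,"az":0,"grip":-1},{"x":0.15,"y":0,"z":0,"ax":0,"ay":0,"az":0,"grip":-1},{"x":0,"y":0,"z":0,"ax":0,"ay":0,"az":0,"grip":-1},{"x":0,"y":0,"z":0,"ax":0,"ay":0,"az":0,"grip":-1}]'; python3 -m jog '[{"x":0,"y":0,"z":0.1,"ax":0,"ay":0,"az":0,"grip":-1},{"x":0,"y":0,"z":0.1,"ax":0,"ay":0,"az":0,"grip":-1},{"x":0,"y":0,"z":0,"ax":0,"ay":0,"az":0,"grip":-1},{"x":0,"y":0,"z":0,"ax":0,"ay":0,"az":0,"grip":-1}]'
```

```text
time: 6.2
ee_pos: [600.7, -285.7, 196.5]
tcp_rot: [[0.518, 0.855, -0.001], [0.855, -0.518, 0.0], [-0.0, -0.001, -1.0]]
wrist_force: [-0.5, -0.3, -3.0]
width: 6.8
time: 7.0
ee_pos: [624.6, -247.9, 196.7]
tcp_rot: [[0.518, 0.855, -0.0], [0.855, -0.518, -0.0], [-0.0, -0.0, -1.0]]
wrist_force: [-0.0, -0.5, -2.5]
width: 6.8
time: 7.4
ee_pos: [624.4, -248.1, 186.4]
tcp_rot: [[0.519, 0.855, -0.001], [0.855, -0.519, 0.0], [-0.0, -0.001, -1.0]]
wrist_force: [0.8, -0.3, -1.8]
width: 7.1
```

```bash
python3 -m jog '[{"x":0,"y":0,"z":0.04,"ax":0,"ay":0,"az":0,"grip":-1},{"x":0,"y":0,"z":0.02,"ax":0,"ay":0,"az":0,"grip":-1},{"x":0,"y":0,"z":0,"ax":0,"ay":0,"az":0,"grip":-1}]';  python3 -c "
from h import *
d=snap('scene','s5');w=snap('wrist','w5')
a=np.hstack([cv2.resize(d['img'][100:225,170:290],(480,500),interpolation=cv2.INTER_CUBIC),cv2.resize(w['img'][150:400,240:400],(320,500))])
cv2.imwrite('pics/c6.png',a[:,:,::-1])"
```

```text
time: 7.7
ee_pos: [624.9, -248.2, 185.0]
tcp_rot: [[0.519, 0.855, 0.001], [0.855, -0.519, -0.001], [-0.0, 0.001, -1.0]]
wrist_force: [-3.0, 0.6, 6.6]
width: 6.7
```

View pics/c6.png

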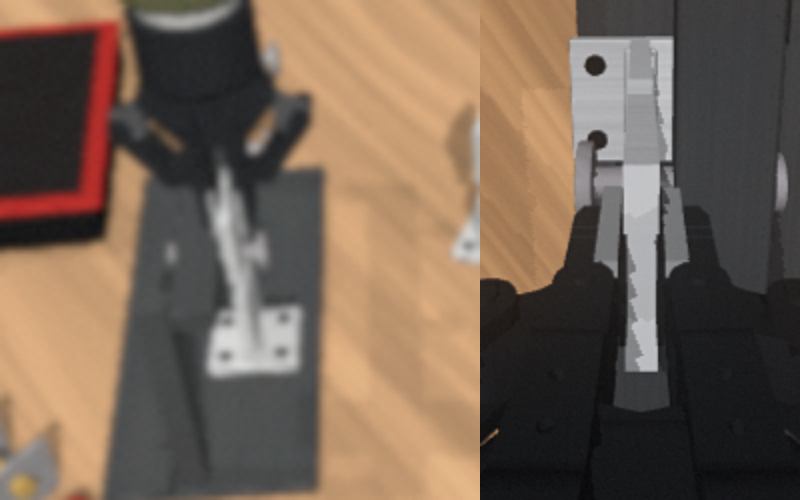

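```bash
python3 -m jog '[{"x":0,"y":0,"z":0,"ax":0,"ay":0,"az":0,"grip":0},{"x":0,"y":0,"z":0,"ax":0,"ay":0,"az":0,"grip":0},{"x":0,"y":0,"z":0,"ax":0,"ay":0,"az":0,"grip":0},{"x":0,"y":0,"z":-0.3,"ax":0,"ay":0,"az":0,"grip":0},{"x":0,"y":0,"z":-0.7,"ax":0,"ay":0,"az":0,"grip":0},{"x":0,"y":0,"z":-0.7,"ax":0,"ay":0,"az":0,"grip":0},{"x":0,"y":0,"z":-0.3,"ax":0,"ay":0,"az":0,"grip":0},{"x":0,"y":0,"z":0,"ax":0,"ay":0,"az":0,"grip":0}]'; python3 -c "
from h import *
go([414.3,-213.2,160],-5.1)"
```

```text
time: 8.6
ee_pos: [625.8, -248.2, 287.1]
tcp_rot: [[0.518, 0.855, 0.005], [0.855, -0.518, -0.002], [0.001, 0.005, -1.0]]
wrist_force: [-0.1, -0.3, -0.6]
width: 42.7
az -3.04 shift [ 0.32 -4.29  2.52]
```

```bash
python3 -m jog '[{"x":0,"y":0,"z":0,"ax":0,"ay":0,"az":-0.76,"grip":0},{"x":0,"y":0,"z":0,"ax":0,"ay":0,"az":-0.76,"grip":0},{"x":0,"y":0,"z":0,"ax":0,"ay":0,"az":-0.76,"grip":0},{"x":0,"y":0,"z":0,"ax":0,"ay":0,"az":-0.76,"grip":0},{"x":0.05,"y":-0.7,"z":0,"ax":0,"ay":0,"az":0,"grip":0},{"x":0.05,"y":-0.7,"z":0,"ax":0,"ay":0,"az":0,"grip":0},{"x":0.05,"y":-0.7,"z":0,"ax":0,"ay":0,"az":0,"grip":0},{"x":0.05,"y":-0.7,"z":0,"ax":0,"ay":0,"az":0,"grip":0}]'; python3 -m jog '[{"x":0.05,"y":-0.7,"z":0.4,"ax":0,"ay":0,"az":0,"grip":0},{"x":0.07,"y":-0.6,"z":0.5,"ax":0,"ay":0,"az":0,"grip":0},{"x":0,"y":-0.19,"z":0.6,"ax":0,"ay":0,"az":0,"grip":0},{"x":0,"y":0,"z":0.6,"ax":0,"ay":0,"az":0,"grip":0},{"x":0,"y":0,"z":0.42,"ax":0,"ay":0,"az":0,"grip":0},{"x":0,"y":0,"z":0,"ax":0,"ay":0,"az":0,"grip":0},{"x":0,"y":0,"z":0,"ax":0,"ay":0,"az":0,"grip":0}]'; python3 -c "
from h import *
s=st(); go([414.3,-213.2,104],-5.1)
w=snap('wrist','w6'); d=snap('scene','s6'); e=snap('side','d6')
a=np.hstack([cv2.resize(d['img'][100:220,180:330],(450,360),interpolation=cv2.INTER_CUBIC),cv2.resize(w['img'][120:320,220:420],(350,360))])
cv2.imwrite('pics/c7.png',a[:,:,::-1])
y=np.array([np.cos(np.radians(84.9)),np.sin(np.radians(84.9)),0])
for k in (-28,28):
  p=proj(w,np.array([414.3,-213.2,132])+k*y)[0]; print(p.round(0),((p-[220,120])*[1.75,1.8]+[450,0]).round(0))"
```

```text
time: 9.4
ee_pos: [484.0, -225.1, 282.5]
tcp_rot: [[0.089, 0.996, -0.002], [0.996, -0.089, 0.001], [0.001, -0.002, -1.0]]
wrist_force: [0.5, -0.2, 1.1]
width: 42.9
time: 10.1
ee_pos: [412.1, -212.6, 157.5]
tcp_rot: [[0.088, 0.996, -0.002], [0.996, -0.088, 0.001], [0.001, -0.002, -1.0]]
wrist_force: [0.2, 0.1, 0.4]
width: 42.7
t 10.1 p [ 412.1 -212.6  157.5] w 42.7 F [0.2 0.1 0.4]
[[0.088, 0.996, -0.002], [0.996, -0.088, 0.001], [0.001, -0.002, -1.0]] [ 35.7  24.6 -20.7 128.2  17.1  29.8  -3.3]
az 0.0 shift [-0.01  0.05  1.07]
[324. 277.] [633. 282.]
[325. 196.] [634. 137.]
```

View pics/c7.png

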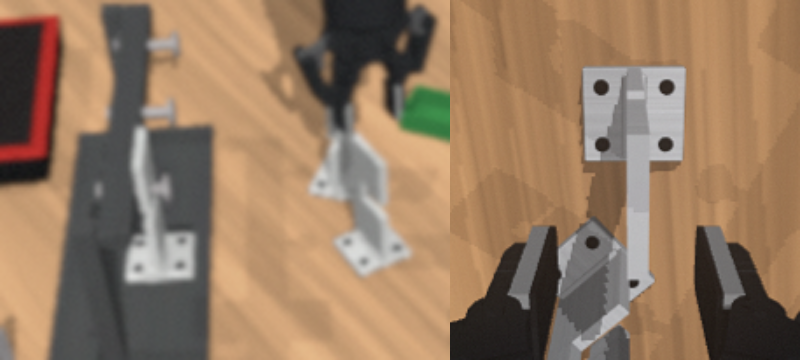

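```bash
python3 -m jog '[{"x":0,"y":0.07,"z":0.5,"ax":0,"ay":0,"az":0,"grip":0},{"x":0,"y":0,"z":0.57,"ax":0,"ay":0,"az":0,"grip":0},{"x":0,"y":0,"z":0,"ax":0,"ay":0,"az":0,"grip":0},{"x":0,"y":0,"z":0,"ax":0,"ay":0,"az":0,"grip":-1},{"x":0,"y":0,"z":0,"ax":0,"ay":0,"az":0,"grip":-1},{"x":0,"y":0,"z":0,"ax":0,"ay":0,"az":0,"grip":-1},{"x":0,"y":0,"z":0,"ax":0,"ay":0,"az":0,"grip":-1},{"x":0,"y":0,"z":0,"ax":0,"ay":0,"az":0,"grip":-1}]'; python3 -m jog '[{"x":0,"y":0,"z":-0.4,"ax":0,"ay":0,"az":0,"grip":-1},{"x":0,"y":0,"z":-0.5,"ax":0,"ay":0,"az":0,"grip":-1},{"x":0,"y":0,"z":-0.5,"ax":0,"ay":0,"az":0,"grip":-1},{"x":0,"y":0.5,"z":-0.44,"ax":0,"ay":0,"az":0,"grip":-1},{"x":0,"y":0.5,"z":0,"ax":0,"ay":0,"az":0,"grip":-1},{"x":0,"y":0.5,"z":0,"ax":0,"ay":0,"az":0,"grip":-1},{"x":0,"y":0,"z":0,"ax":0,"ay":0,"az":0,"grip":-1}]'
python3 -m jog '[{"x":0,"y":0,"z":0,"ax":0,"ay":0,"az":0.76,"grip":-1},{"x":0,"y":0,"z":0,"ax":0,"ay":0,"az":0.76,"grip":-1},{"x":0,"y":0,"z":0,"ax":0,"ay":0,"az":0.76,"grip":-1},{"x":0,"y":0,"z":0,"ax":0,"ay":0,"az":0.76,"grip":-1},{"x":0,"y":0,"z":0,"ax":0,"ay":0,"az":0,"grip":-1},{"x":0,"y":0,"z":0,"ax":0,"ay":0,"az":0,"grip":-1}]'
python3 - <<'E'
from h import *
xr=np.array([.8563,-.5165]);yr=np.array([.5165,.8563]); p2=np.array([567.2,-341.2])
for q in (p2-45*yr-75*xr,p2-45*yr,p2): print(q); go([*q,196],-31.1)
E
```

```text
time: 11.05
ee_pos: [416.3, -213.5, 105.7]
tcp_rot: [[0.089, 0.996, 0.002], [0.996, -0.089, -0.001], [-0.001, 0.002, -1.0]]
wrist_force: [-0.7, 1.0, 4.8]
width: 6.9
time: 11.75
ee_pos: [494.0, -220.0, 197.7]
tcp_rot: [[0.088, 0.996, 0.005], [0.996, -0.088, -0.0], [-0.0, 0.005, -1.0]]
wrist_force: [-0.1, 0.5, -1.5]
width: 7.0
time: 12.35
ee_pos: [490.1, -219.8, 196.7]
tcp_rot: [[0.516, 0.857, -0.0], [0.857, -0.516, -0.0], [-0.0, 0.0, -1.0]]
wrist_force: [0.4, 0.8, -2.5]
width: 6.6
[ 479.735 -340.996]
az 0.01 shift [-2.18  1.07  0.01]
[ 543.9575 -379.7335]
az 0.01 shift [-2.18  2.57  0.01]
[ 567.2 -341.2]
az 0.01 shift [-1.28  2.57  0.01]
```

```bash
python3 -m jog '[{"x":-0.44,"y":0.21,"z":0,"ax":0,"ay":0,"az":0,"grip":-1},{"x":-0.44,"y":0.21,"z":0,"ax":0,"ay":0,"az":0,"grip":-1},{"x":-0.44,"y":0.21,"z":0,"ax":0,"ay":0,"az":0,"grip":-1},{"x":-0.44,"y":0.21,"z":0,"ax":0,"ay":0,"az":0,"grip":-1},{"x":-0.42,"y":0.23,"z":0,"ax":0,"ay":0,"az":0,"grip":-1},{"x":0,"y":0,"z":0,"ax":0,"ay":0,"az":0,"grip":-1},{"x":0,"y":0,"z":0,"ax":0,"ay":0,"az":0,"grip":-1}]'; python3 -m jog '[{"x":0,"y":0.3,"z":0,"ax":0,"ay":0,"az":0,"grip":-1},{"x":0,"y":0.3,"z":0,"ax":0,"ay":0,"az":0,"grip":-1},{"x":0,"y":0.3,"z":0,"ax":0,"ay":0,"az":0,"grip":-1},{"x":0,"y":0.3,"z":0,"ax":0,"ay":0,"az":0,"grip":-1},{"x":0,"y":0.3,"z":0,"ax":0,"ay":0,"az":0,"grip":-1},{"x":0,"y":0,"z":0,"ax":0,"ay":0,"az":0,"grip":-1},{"x":0,"y":0,"z":0,"ax":0,"ay":0,"az":0,"grip":-1}]'; python3 -c "
from h import *
go([567.2,-341.2,196.7],-31.1);w=snap('wrist','w7');print(proj(w,[567.2,-341.2,165]),proj(w,[510.5,-435,165]))"
```

```text
time: 13.05
ee_pos: [479.3, -341.1, 196.2]
tcp_rot: [[0.518, 0.855, -0.0], [0.855, -0.518, 0.001], [0.0, -0.001, -1.0]]
wrist_force: [0.6, 0.1, -2.3]
width: 6.8
time: 13.75
ee_pos: [543.8, -378.4, 196.0]
tcp_rot: [[0.517, 0.856, -0.001], [0.856, -0.517, 0.001], [0.0, -0.001, -1.0]]
wrist_force: [-0.1, -0.1, -2.5]
width: 6.8
az -0.0 shift [ 0.88  0.02 -0.01]
[[322.414029   167.32906901]] [[322.00522485 316.55733931]]
```

```bash
python3 -m jog '[{"x":0.15,"y":0,"z":0,"ax":0,"ay":0,"az":0,"grip":-1},{"x":0.15,"y":0,"z":0,"ax":0,"ay":0,"az":0,"grip":-1},{"x":0.15,"y":0,"z":0,"ax":0,"ay":0,"az":0,"grip":-1},{"x":0.15,"y":0,"z":0,"ax":0,"ay":0,"az":0,"grip":-1},{"x":0.15,"y":0,"z":0,"ax":0,"ay":0,"az":0,"grip":-1},{"x":0.13,"y":0,"z":0,"ax":0,"ay":0,"az":0,"grip":-1},{"x":0,"y":0,"z":0,"ax":0,"ay":0,"az":0,"grip":-1},{"x":0,"y":0,"z":0,"ax":0,"ay":0,"az":0,"grip":-1}]'; python3 -m jog '[{"x":0,"y":0,"z":0.08,"ax":0,"ay":0,"az":0,"grip":-1},{"x":0,"y":0,"z":0.1,"ax":0,"ay":0,"az":0,"grip":-1},{"x":0,"y":0,"z":0,"ax":0,"ay":0,"az":0,"grip":-1},{"x":0,"y":0,"z":0,"ax":0,"ay":0,"az":0,"grip":-1}]'; python3 -m jog '[{"x":0,"y":0,"z":0.04,"ax":0,"ay":0,"az":0,"grip":-1},{"x":0,"y":0,"z":0.02,"ax":0,"ay":0,"az":0,"grip":-1},{"x":0,"y":0,"z":0,"ax":0,"ay":0,"az":0,"grip":-1}]'; python3 -c "
from h import *
snap('scene','s8')"
```

```text
time: 14.6
ee_pos: [566.8, -342.1, 196.2]
tcp_rot: [[0.518, 0.855, -0.0], [0.855, -0.518, -0.0], [-0.0, -0.0, -1.0]]
wrist_force: [-0.7, -0.7, -2.3]
width: 7.2
time: 15.0
ee_pos: [566.5, -342.2, 186.9]
tcp_rot: [[0.519, 0.855, -0.001], [0.855, -0.519, 0.0], [-0.0, -0.001, -1.0]]
wrist_force: [-0.0, 0.8, -2.0]
width: 6.8
time: 15.3
ee_pos: [567.0, -342.4, 185.5]
tcp_rot: [[0.519, 0.855, 0.001], [0.855, -0.519, -0.001], [-0.0, 0.001, -1.0]]
wrist_force: [-2.5, 1.3, 6.0]
width: 6.8
```

Same contact signature at the same height as pin 1. Release, and go to C.

```bash
python3 -m jog '[{"x":0,"y":0,"z":0,"ax":0,"ay":0,"az":0,"grip":0},{"x":0,"y":0,"z":0,"ax":0,"ay":0,"az":0,"grip":0},{"x":0,"y":0,"z":0,"ax":0,"ay":0,"az":0,"grip":0},{"x":0,"y":0,"z":-0.3,"ax":0,"ay":0,"az":0,"grip":0},{"x":0,"y":0,"z":-0.7,"ax":0,"ay":0,"az":0,"grip":0},{"x":0,"y":0,"z":-0.7,"ax":0,"ay":0,"az":0,"grip":0},{"x":0,"y":0,"z":-0.3,"ax":0,"ay":0,"az":0,"grip":0},{"x":0,"y":0,"z":0,"ax":0,"ay":0,"az":0,"grip":0}]'; python3 -c "
from h import *
go([380,-317,160],-49)"
```

```text
time: 16.15
ee_pos: [567.9, -342.6, 287.5]
tcp_rot: [[0.519, 0.855, 0.004], [0.855, -0.519, -0.002], [0.0, 0.005, -1.0]]
wrist_force: [1.0, -0.4, -0.3]
width: 42.8
az 2.07 shift [-2.51 -2.86  2.53]
```

```bash
python3 -m jog '[{"x":0,"y":0,"z":0,"ax":0,"ay":0,"az":0.69,"grip":0},{"x":0,"y":0,"z":0,"ax":0,"ay":0,"az":0.69,"grip":0},{"x":0,"y":0,"z":0,"ax":0,"ay":0,"az":0.69,"grip":0},{"x":-0.5,"y":-0.57,"z":0,"ax":0,"ay":0,"az":0,"grip":0},{"x":-0.5,"y":-0.57,"z":0,"ax":0,"ay":0,"az":0,"grip":0},{"x":-0.5,"y":-0.57,"z":0,"ax":0,"ay":0,"az":0,"grip":0},{"x":-0.5,"y":-0.57,"z":0.3,"ax":0,"ay":0,"az":0,"grip":0},{"x":-0.5,"y":-0.57,"z":0.5,"ax":0,"ay":0,"az":0,"grip":0}]'; python3 -m jog '[{"x":0,"y":0,"z":0.6,"ax":0,"ay":0,"az":0,"grip":0},{"x":0,"y":0,"z":0.6,"ax":0,"ay":0,"az":0,"grip":0},{"x":0,"y":0,"z":0.5,"ax":0,"ay":0,"az":0,"grip":0},{"x":0,"y":0,"z":0,"ax":0,"ay":0,"az":0,"grip":0},{"x":0,"y":0,"z":0,"ax":0,"ay":0,"az":0,"grip":0}]'; python3 -c "
from h import *
s=st(); go([380,-317,104],-49)
w=snap('wrist','w9'); d=snap('scene','s9')
a=np.hstack([cv2.resize(d['img'][100:220,180:330],(450,360),interpolation=cv2.INTER_CUBIC),cv2.resize(w['img'][120:320,220:420],(350,360))])
cv2.imwrite('pics/c8.png',a[:,:,::-1])
y=np.array([np.cos(np.radians(41)),np.sin(np.radians(41)),0])
for k in (-28,28):
  p=proj(w,np.array([380,-317,132])+k*y)[0]; print(p.round(0),((p-[220,120])*[1.75,1.8]+[450,0]).round(0))"
```

```text
time: 16.95
ee_pos: [377.6, -316.3, 244.1]
tcp_rot: [[0.755, 0.656, 0.001], [0.656, -0.755, -0.001], [0.0, 0.002, -1.0]]
wrist_force: [0.4, -0.5, -0.3]
width: 42.5
time: 17.45
ee_pos: [378.6, -316.1, 159.0]
tcp_rot: [[0.755, 0.656, -0.002], [0.656, -0.755, 0.001], [-0.0, -0.002, -1.0]]
wrist_force: [0.2, -0.6, 1.1]
width: 42.7
t 17.45 p [ 378.6 -316.1  159. ] w 42.7 F [ 0.2 -0.6  1.1]
[[0.755, 0.656, -0.002], [0.656, -0.755, 0.001], [-0.0, -0.002, -1.0]] [ 40.3  25.1  -9.5 125.1   8.   30.4 -24.2]
az -0.0 shift [0.01 0.03 1.1 ]
[323. 274.] [631. 277.]
[323. 194.] [631. 133.]
```

View pics/c8.png

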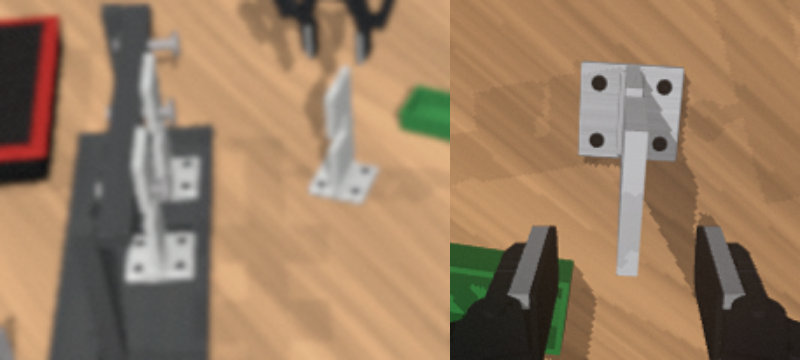

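```bash
python3 -m jog '[{"x":0.02,"y":0.03,"z":0.5,"ax":0,"ay":0,"az":0,"grip":0},{"x":0,"y":0,"z":0.58,"ax":0,"ay":0,"az":0,"grip":0},{"x":0,"y":0,"z":0,"ax":0,"ay":0,"az":0,"grip":0},{"x":0,"y":0,"z":0,"ax":0,"ay":0,"az":0,"grip":-1},{"x":0,"y":0,"z":0,"ax":0,"ay":0,"az":0,"grip":-1},{"x":0,"y":0,"z":0,"ax":0,"ay":0,"az":0,"grip":-1},{"x":0,"y":0,"z":0,"ax":0,"ay":0,"az":0,"grip":-1},{"x":0,"y":0,"z":0,"ax":0,"ay":0,"az":0,"grip":-1}]'; python3 -m jog '[{"x":0,"y":0,"z":-0.4,"ax":0,"ay":0,"az":0,"grip":-1},{"x":0,"y":0,"z":-0.5,"ax":0,"ay":0,"az":0,"grip":-1},{"x":0,"y":0,"z":-0.5,"ax":0,"ay":0,"az":0,"grip":-1},{"x":0,"y":0,"z":-0.42,"ax":0,"ay":0,"az":0,"grip":-1},{"x":0,"y":0,"z":0,"ax":0,"ay":0,"az":-0.7,"grip":-1},{"x":0,"y":0,"z":0,"ax":0,"ay":0,"az":-0.7,"grip":-1},{"x":0,"y":0,"z":0,"ax":0,"ay":0,"az":-0.68,"grip":-1},{"x":0,"y":0,"z":0,"ax":0,"ay":0,"az":0,"grip":-1}]'
python3 -m jog '[{"x":0,"y":0,"z":0,"ax":0,"ay":0,"az":0,"grip":-1}]'
python3 - <<'E'
from h import *
for q in ((423,-434.8),(487.3,-473.5),(510.5,-435)): go([*q,196],-31.1)
E
```

```text
time: 18.35
ee_pos: [381.4, -317.7, 106.7]
tcp_rot: [[0.755, 0.656, 0.002], [0.656, -0.755, -0.002], [0.0, 0.003, -1.0]]
wrist_force: [-0.1, 0.1, 8.5]
width: 7.0
time: 19.15
ee_pos: [380.4, -317.1, 196.8]
tcp_rot: [[0.516, 0.856, 0.0], [0.856, -0.516, -0.0], [-0.0, 0.0, -1.0]]
wrist_force: [-0.4, -0.7, -1.4]
width: 6.6
time: 19.25
ee_pos: [380.5, -317.1, 196.6]
tcp_rot: [[0.52, 0.854, 0.0], [0.854, -0.52, -0.0], [-0.0, 0.0, -1.0]]
wrist_force: [0.6, 0.4, -3.0]
width: 6.6
az -0.03 shift [-1.58  1.94  0.01]
az -0.03 shift [-1.58  3.45  0.01]
az -0.03 shift [-0.68  3.45  0.01]
```

```bash
python3 -m jog '[{"x":-0.4,"y":0.48,"z":-0.02,"ax":0,"ay":0,"az":-0.03,"grip":-1},{"x":-0.4,"y":0.48,"z":0,"ax":0,"ay":0,"az":0,"grip":-1},{"x":-0.4,"y":0.48,"z":0,"ax":0,"ay":0,"az":0,"grip":-1},{"x":-0.38,"y":0.5,"z":0,"ax":0,"ay":0,"az":0,"grip":-1},{"x":0,"y":0,"z":0,"ax":0,"ay":0,"az":0,"grip":-1},{"x":0,"y":0,"z":0,"ax":0,"ay":0,"az":0,"grip":-1}]'; python3 -m jog '[{"x":0,"y":0.3,"z":0,"ax":0,"ay":0,"az":0,"grip":-1},{"x":0,"y":0.3,"z":0,"ax":0,"ay":0,"az":0,"grip":-1},{"x":0,"y":0.3,"z":0,"ax":0,"ay":0,"az":0,"grip":-1},{"x":0,"y":0.3,"z":0,"ax":0,"ay":0,"az":0,"grip":-1},{"x":0,"y":0.3,"z":0,"ax":0,"ay":0,"az":0,"grip":-1},{"x":0,"y":0,"z":0,"ax":0,"ay":0,"az":0,"grip":-1},{"x":0,"y":0,"z":0,"ax":0,"ay":0,"az":0,"grip":-1}]'; python3 -c "
from h import *
go([510.5,-435.2,197.5],-31.1)"
```

```text
time: 19.85
ee_pos: [422.9, -434.5, 196.8]
tcp_rot: [[0.515, 0.857, -0.001], [0.857, -0.515, 0.001], [0.0, -0.001, -1.0]]
wrist_force: [0.4, -0.1, -1.7]
width: 6.7
time: 20.55
ee_pos: [487.2, -471.7, 197.0]
tcp_rot: [[0.513, 0.858, -0.001], [0.858, -0.513, 0.001], [0.0, -0.001, -1.0]]
wrist_force: [-0.2, 0.0, -2.5]
width: 6.9
az 0.03 shift [ 0.87  0.02 -0.01]
```

```bash
python3 -m jog '[{"x":0.15,"y":0,"z":0,"ax":0,"ay":0,"az":0.03,"grip":-1},{"x":0.15,"y":0,"z":0,"ax":0,"ay":0,"az":0,"grip":-1},{"x":0.15,"y":0.02,"z":0,"ax":0,"ay":0,"az":0,"grip":-1},{"x":0.15,"y":0,"z":0,"ax":0,"ay":0,"az":0,"grip":-1},{"x":0.15,"y":0,"z":0,"ax":0,"ay":0,"az":0,"grip":-1},{"x":0.13,"y":0,"z":0,"ax":0,"ay":0,"az":0,"grip":-1},{"x":0,"y":0,"z":0,"ax":0,"ay":0,"az":0,"grip":-1},{"x":0,"y":0,"z":0,"ax":0,"ay":0,"az":0,"grip":-1}]'; python3 -m jog '[{"x":0,"y":0,"z":0.08,"ax":0,"ay":0,"az":0,"grip":-1},{"x":0,"y":0,"z":0.1,"ax":0,"ay":0,"az":0,"grip":-1},{"x":0,"y":0,"z":0,"ax":0,"ay":0,"az":0,"grip":-1},{"x":0,"y":0,"z":0,"ax":0,"ay":0,"az":0,"grip":-1}]'; python3 -m jog '[{"x":0,"y":0,"z":0.04,"ax":0,"ay":0,"az":0,"grip":-1},{"x":0,"y":0,"z":0.02,"ax":0,"ay":0,"az":0,"grip":-1},{"x":0,"y":0,"z":0,"ax":0,"ay":0,"az":0,"grip":-1}]'
```

```text
time: 21.35
ee_pos: [511.2, -436.0, 197.2]
tcp_rot: [[0.517, 0.856, -0.0], [0.856, -0.517, -0.0], [-0.0, -0.0, -1.0]]
wrist_force: [-0.2, -0.7, -2.6]
width: 6.7
time: 21.75
ee_pos: [511.0, -436.0, 187.8]
tcp_rot: [[0.517, 0.856, -0.001], [0.856, -0.517, 0.0], [0.0, -0.001, -1.0]]
wrist_force: [1.1, -0.7, -2.4]
width: 6.7
time: 22.05
ee_pos: [511.5, -436.2, 186.5]
tcp_rot: [[0.517, 0.856, 0.001], [0.856, -0.517, -0.001], [-0.0, 0.001, -1.0]]
wrist_force: [-2.8, 2.4, 6.5]
width: 6.7
```

```bash
python3 -m jog '[{"x":0,"y":0,"z":0,"ax":0,"ay":0,"az":0,"grip":0},{"x":0,"y":0,"z":0,"ax":0,"ay":0,"az":0,"grip":0},{"x":0,"y":0,"z":0,"ax":0,"ay":0,"az":0,"grip":0},{"x":0,"y":0,"z":-0.3,"ax":0,"ay":0,"az":0,"grip":0},{"x":0,"y":0,"z":-0.7,"ax":0,"ay":0,"az":0,"grip":0},{"x":0,"y":0,"z":-0.8,"ax":0,"ay":0,"az":0,"grip":0},{"x":0,"y":0,"z":-0.8,"ax":0,"ay":0,"az":0,"grip":0},{"x":0,"y":0,"z":-0.4,"ax":0,"ay":0,"az":0,"grip":0}]'; python3 -c "
from h import *
go([530,0,380])"
```

```text
time: 22.85
ee_pos: [512.2, -436.4, 340.5]
tcp_rot: [[0.517, 0.856, 0.005], [0.856, -0.517, -0.003], [-0.0, 0.006, -1.0]]
wrist_force: [0.6, -0.6, -0.3]
width: 42.8
az 0.0 shift [ 7.65 -4.21 -0.82]
```

```bash
python3 -m jog '[{"x":0.4,"y":-0.2,"z":-0.05,"ax":0,"ay":0,"az":0,"grip":1},{"x":0.8,"y":-0.45,"z":-0.1,"ax":0,"ay":0,"az":0,"grip":1},{"x":0.8,"y":-0.45,"z":-0.1,"ax":0,"ay":0,"az":0,"grip":1},{"x":0.8,"y":-0.45,"z":-0.1,"ax":0,"ay":0,"az":0,"grip":1},{"x":0.8,"y":-0.45,"z":-0.1,"ax":0,"ay":0,"az":0,"grip":1},{"x":0.8,"y":-0.45,"z":-0.1,"ax":0,"ay":0,"az":0,"grip":1},{"x":0.8,"y":-0.45,"z":-0.1,"ax":0,"ay":0,"az":0,"grip":1},{"x":0.8,"y":-0.45,"z":-0.1,"ax":0,"ay":0,"az":0,"grip":1}]'; python3 -m jog '[{"x":0.8,"y":-0.45,"z":0,"ax":0,"ay":0,"az":0,"grip":1},{"x":0.6,"y":-0.3,"z":0,"ax":0,"ay":0,"az":0,"grip":1},{"x":0.2,"y":-0.1,"z":0,"ax":0,"ay":0,"az":0,"grip":1},{"x":0,"y":0,"z":0,"ax":0,"ay":0,"az":0,"grip":1},{"x":0,"y":0,"z":0,"ax":0,"ay":0,"az":0,"grip":1}]'; python3 -c "
from h import *
w=snap('wrist','w10');d=snap('scene','s10')
print(proj(w,[[550,134,0],[660,-14,0],[398,309,95],[432,-10,0]]).round(0))
a=np.vstack([w['img'][:400],cv2.resize(d['img'][80:280,180:500],(640,400))]);a=cv2.resize(a[:,:],(480,600))
b=cv2.resize(w['img'],(800,500)); o=np.vstack([b,np.zeros((100,800,3),np.uint8)])
o[500:600,0:160]=d['img'][90:190,190:350]
cv2.imwrite('pics/c9.png',o[:,:,::-1])"
```

```text
time: 23.65
ee_pos: [522.0, -89.8, 373.1]
tcp_rot: [[0.516, 0.856, -0.0], [0.856, -0.516, -0.0], [-0.0, -0.0, -1.0]]
wrist_force: [0.4, 0.7, 0.5]
width: 85.7
time: 24.15
ee_pos: [527.6, -3.1, 372.6]
tcp_rot: [[0.518, 0.856, -0.001], [0.856, -0.518, -0.001], [-0.001, -0.0, -1.0]]
wrist_force: [0.6, -0.3, 0.4]
width: 85.4
[[289.  71.]
 [391. 115.]
 [101.   1.]
 [278. 181.]]
```

View pics/c9.png

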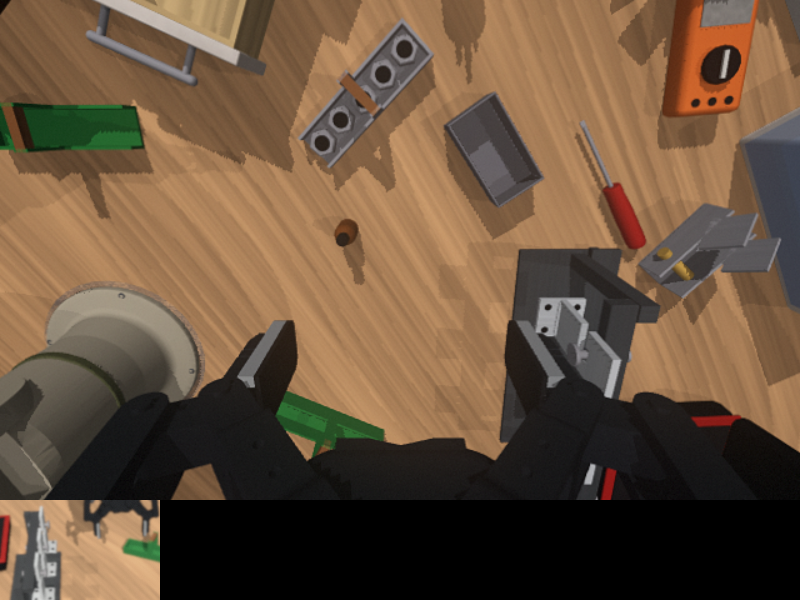

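```bash
python3 - <<'E'
from h import *
w=load('w10');d=load('s10')
a=cv2.resize(w['img'][0:145,230:360],(390,435),interpolation=cv2.INTER_CUBIC)
b=cv2.resize(d['img'][235:315,295:375],(400,400),interpolation=cv2.INTER_CUBIC)
o=np.zeros((435,800,3),np.uint8);o[:,:390]=a;o[:400,395:795]=b
cv2.imwrite('pics/c10.png',o[:,:,::-1])
f=lambda pts,z:onz(w,np.array(pts)/1.25,z)
T=f([(302,137),(330,167),(433,50),(402,20)],26);print('tray',T.round(0).tolist(),T.mean(0).round(1))
H=f([(346,77),(376,109)],74);print('handle',H.round(0).tolist(),H.mean(0).round(1))
B=f([(447,126),(493,93),(543,178),(499,206)],45);print('box',B.round(0).tolist(),B.mean(0).round(1),[np.linalg.norm(B[i]-B[i-3]).round(0) for i in range(4)])
print('drawer handle ends',f([(92,37),(192,79)],69).round(0).tolist(),'front corner R top',f([(265,65)],95).round(0))
E
```

```text
tray [[455.0, 122.0, 26.0], [465.0, 72.0, 26.0], [648.0, 121.0, 26.0], [632.0, 167.0, 26.0]] [550.  120.6  26. ]
handle [[545.0, 142.0, 74.0], [556.0, 98.0, 74.0]] [550.5 120.   74. ]
box [[618.0, 38.0, 45.0], [683.0, 43.0, 45.0], [693.0, -80.0, 45.0], [629.0, -83.0, 45.0]] [655.7 -20.5  45. ] [np.float64(65.0), np.float64(123.0), np.float64(64.0), np.float64(122.0)]
drawer handle ends [[332.0, 319.0, 69.0], [397.0, 231.0, 69.0]] front corner R top [[481. 192.  95.]]
```

View pics/c10.png

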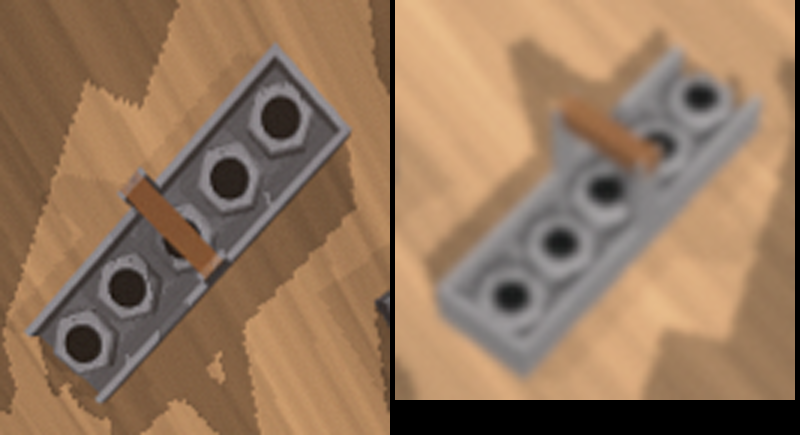

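```bash
python3 -c "
from h import *
go([550.3,120,150],14.6);go([550.3,120,51],14.6)"
```

```text
az -5.34 shift [2.29 1.06 4.45]
az -5.34 shift [2.29 1.06 6.43]
```

```bash
python3 -m jog '[{"x":0,"y":0,"z":0,"ax":0,"ay":0,"az":-0.89,"grip":0},{"x":0,"y":0,"z":0,"ax":0,"ay":0,"az":-0.89,"grip":0},{"x":0,"y":0,"z":0,"ax":0,"ay":0,"az":-0.89,"grip":0},{"x":0,"y":0,"z":0,"ax":0,"ay":0,"az":-0.89,"grip":0},{"x":0,"y":0,"z":0,"ax":0,"ay":0,"az":-0.89,"grip":0},{"x":0,"y":0,"z":0,"ax":0,"ay":0,"az":-0.89,"grip":0},{"x":0.6,"y":0.26,"z":0,"ax":0,"ay":0,"az":0,"grip":0},{"x":0.6,"y":0.26,"z":0.3,"ax":0,"ay":0,"az":0,"grip":0}]'; python3 -m jog '[{"x":0.6,"y":0.26,"z":0.7,"ax":0,"ay":0,"az":0,"grip":0},{"x":0.49,"y":0.28,"z":0.7,"ax":0,"ay":0,"az":0,"grip":0},{"x":0,"y":0,"z":0.9,"ax":0,"ay":0,"az":0,"grip":0},{"x":0,"y":0,"z":0.9,"ax":0,"ay":0,"az":0,"grip":0},{"x":0,"y":0,"z":0.6,"ax":0,"ay":0,"az":0,"grip":0},{"x":0,"y":0,"z":0,"ax":0,"ay":0,"az":0,"grip":0},{"x":0,"y":0,"z":0,"ax":0,"ay":0,"az":0,"grip":0}]'; python3 - <<'E'
from h import *
go([550.3,120,51],14.6); w=snap('wrist','w11'); s=r.state(); print(s['joint_pos'])
P=proj(w,[[550.3,120,76],[545,142,76],[556,98,76]]); print(P.round(0).tolist())
h=cv2.cvtColor(w['img'],cv2.COLOR_RGB2HSV)
u,v=P[0].astype(int); print(h[v,u],h[v-40,u+60],h[v,u+60])
S=w['img'].astype(int); m=((S[:,:,0]-S[:,:,2]>50)&(S[:,:,0]<170)).astype(np.uint8); m=cv2.morphologyEx(m,cv2.MORPH_OPEN,np.ones((5,5)))
n,l,stt,c=cv2.connectedComponentsWithStats(m); 
for k in range(1,n):
    if stt[k,4]>150: print(stt[k],c[k].round(0))
E
```

```text
time: 25.05
ee_pos: [539.1, 60.8, 358.9]
tcp_rot: [[-0.249, 0.968, 0.003], [0.968, 0.249, -0.0], [-0.001, 0.003, -1.0]]
wrist_force: [0.8, 0.1, 0.6]
width: 42.4
time: 25.75
ee_pos: [550.5, 121.3, 168.1]
tcp_rot: [[-0.253, 0.967, -0.001], [0.967, 0.253, -0.0], [-0.0, -0.001, -1.0]]
wrist_force: [0.0, -0.6, 0.2]
width: 42.6
az 0.01 shift [-0.03 -0.01  2.34]
[  2.45570134  30.55431272 -29.65784704 115.07125268  23.05031276
  40.02207765 -27.00871791]
[[320.0, 205.0], [321.0, 179.0], [320.0, 229.0]]
[ 12 152 134] [168   9 145] [ 4 32 64]
[  0   0  39  33 843] [17. 12.]
[   82     0   558   375 73550] [430. 132.]
[227   0  61  22 750] [252.   7.]
[  13   52   20  231 2715] [ 23. 167.]
[214 164  16  20 204] [222. 174.]
[312 176  14  53 708] [318. 202.]
[221 185  11  21 179] [225. 195.]
[ 220  211   90   42 1915] [272. 225.]
[327 212  64  16 840] [358. 219.]
[170 232  17  26 339] [178. 243.]
[ 171  239   39   49 1040] [191. 264.]
[ 315  240   46  115 2045] [337. 299.]
[ 94 285  11  47 331] [ 99. 307.]
[ 11 288  11  43 296] [ 16. 309.]
[111 320  10  33 236] [116. 336.]
[201 351  25  42 578] [215. 371.]
```

```bash
python3 -m jog '[{"x":0,"y":0,"z":0.7,"ax":0,"ay":0,"az":0,"grip":0},{"x":0,"y":0,"z":0.7,"ax":0,"ay":0,"az":0,"grip":0},{"x":0,"y":0,"z":0.6,"ax":0,"ay":0,"az":0,"grip":0},{"x":0,"y":0,"z":0.34,"ax":0,"ay":0,"az":0,"grip":0},{"x":0,"y":0,"z":0,"ax":0,"ay":0,"az":0,"grip":-1},{"x":0,"y":0,"z":0,"ax":0,"ay":0,"az":0,"grip":-1},{"x":0,"y":0,"z":0,"ax":0,"ay":0,"az":0,"grip":-1},{"x":0,"y":0,"z":0,"ax":0,"ay":0,"az":0,"grip":-1}]'; python3 -m jog '[{"x":0,"y":0,"z":-0.2,"ax":0,"ay":0,"az":0,"grip":-1},{"x":0,"y":0,"z":-0.3,"ax":0,"ay":0,"az":0,"grip":-1},{"x":0,"y":0,"z":-0.5,"ax":0,"ay":0,"az":0,"grip":-1},{"x":0,"y":0,"z":-0.5,"ax":0,"ay":0,"az":0,"grip":-1},{"x":0,"y":0,"z":-0.5,"ax":0,"ay":0,"az":0,"grip":-1},{"x":0,"y":0,"z":-0.5,"ax":0,"ay":0,"az":0,"grip":-1},{"x":0,"y":0,"z":-0.3,"ax":0,"ay":0,"az":0,"grip":-1},{"x":0,"y":0,"z":0,"ax":0,"ay":0,"az":0,"grip":-1}]'; python3 -c "
from h import *
st(); go([655.7,60,190],94.6)"
```

```text
time: 26.6
ee_pos: [551.1, 122.1, 52.6]
tcp_rot: [[-0.254, 0.967, 0.003], [0.967, 0.254, 0.0], [-0.0, 0.003, -1.0]]
wrist_force: [-1.2, -0.4, 8.4]
width: 10.7
time: 27.4
ee_pos: [550.8, 122.2, 193.4]
tcp_rot: [[-0.254, 0.967, 0.004], [0.967, 0.254, 0.001], [-0.0, 0.004, -1.0]]
wrist_force: [0.9, 0.1, -6.7]
width: 11.0
t 27.4 p [550.8 122.2 193.4] w 11.0 F [ 0.9  0.1 -6.7]
[[-0.254, 0.967, 0.004], [0.967, 0.254, 0.001], [-0.0, 0.004, -1.0]] [  3.7  28.8 -31.3 113.9  21.7  42.8 -25.8]
az -9.29 shift [-1.99 -1.41  0.07]
```

```bash
python3 -m jog '[{"x":0,"y":0,"z":0,"ax":0,"ay":0,"az":-0.3,"grip":-1},{"x":0,"y":0,"z":0,"ax":0,"ay":0,"az":-0.6,"grip":-1},{"x":0,"y":0,"z":0,"ax":0,"ay":0,"az":-0.6,"grip":-1},{"x":0,"y":0,"z":0,"ax":0,"ay":0,"az":-0.6,"grip":-1},{"x":0,"y":0,"z":0,"ax":0,"ay":0,"az":-0.6,"grip":-1},{"x":0,"y":0,"z":0,"ax":0,"ay":0,"az":-0.6,"grip":-1},{"x":0,"y":0,"z":0,"ax":0,"ay":0,"az":-0.6,"grip":-1},{"x":0,"y":0,"z":0,"ax":0,"ay":0,"az":-0.6,"grip":-1}]'; python3 -m jog '[{"x":-0.1,"y":-0.1,"z":0,"ax":0,"ay":0,"az":-0.6,"grip":-1},{"x":0,"y":0,"z":0,"ax":0,"ay":0,"az":-0.6,"grip":-1},{"x":0,"y":0,"z":0,"ax":0,"ay":0,"az":-0.6,"grip":-1},{"x":0,"y":0,"z":0,"ax":0,"ay":0,"az":-0.6,"grip":-1},{"x":0,"y":0,"z":0,"ax":0,"ay":0,"az":-0.6,"grip":-1},{"x":0,"y":0,"z":0,"ax":0,"ay":0,"az":-0.6,"grip":-1},{"x":0,"y":0,"z":0,"ax":0,"ay":0,"az":-0.6,"grip":-1},{"x":0,"y":0,"z":0,"ax":0,"ay":0,"az":-0.6,"grip":-1}]';python3 -m jog '[{"x":0,"y":0,"z":0,"ax":0,"ay":0,"az":-0.3,"grip":-1},{"x":0,"y":0,"z":0,"ax":0,"ay":0,"az":0,"grip":-1},{"x":0,"y":0,"z":0,"ax":0,"ay":0,"az":0,"grip":-1}]'; python3 -c "
from h import *
st(); go([655.7,100,193],94.6); snap('scene','s12');snap('wrist','w12')
m=cv2.inRange(cv2.cvtColor(load('s12')['img'],cv2.COLOR_RGB2HSV)[230:300,235:310],(0,0,0),(180,70,150))
n,l,s,c=cv2.connectedComponentsWithStats(m);print([(a.tolist(),b.round(0).tolist()) for a,b in zip(s,c) if a[4]>300])
m=cv2.inRange(cv2.cvtColor(load('s10')['img'],cv2.COLOR_RGB2HSV)[230:300,235:310],(0,0,0),(180,70,150))
n,l,s,c=cv2.connectedComponentsWithStats(m);print([(a.tolist(),b.round(0).tolist()) for a,b in zip(s,c) if a[4]>300])
"
```

```text
time: 28.2
ee_pos: [549.3, 121.6, 189.9]
tcp_rot: [[-0.805, 0.593, -0.002], [0.593, 0.805, -0.0], [0.001, -0.001, -1.0]]
wrist_force: [-0.4, -0.0, -5.8]
width: 10.6
time: 29.0
ee_pos: [550.5, 114.5, 189.9]
tcp_rot: [[-0.996, -0.085, -0.002], [-0.085, 0.996, -0.001], [0.002, -0.0, -1.0]]
wrist_force: [-0.0, 0.4, -7.4]
width: 11.2
time: 29.3
ee_pos: [550.7, 114.8, 190.2]
tcp_rot: [[-0.992, -0.125, -0.001], [-0.125, 0.992, -0.0], [0.001, -0.0, -1.0]]
wrist_force: [-0.1, 0.6, -4.9]
width: 10.8
t 29.3 p [550.7 114.8 190.2] w 10.8 F [-0.1  0.6 -4.9]
[[-0.992, -0.125, -0.001], [-0.125, 0.992, -0.0], [0.001, -0.0, -1.0]] [ 18.3  35.4 -53.7 113.3  37.2  50.5  41.7]
az 0.3 shift [-2.07 -0.46 -0.06]
[([0, 0, 75, 70, 3683], [38.0, 38.0]), ([9, 1, 51, 54, 1553], [34.0, 27.0])]
[([0, 0, 75, 70, 3642], [38.0, 37.0]), ([9, 1, 51, 54, 1550], [34.0, 27.0])]
```

```bash
cat >> h.py <<'E'
BC=np.array([655.7,-20.5,0]); U=np.array([-.0802,.9968,0])
def lip():
    s=r.state(); R=np.array(s['tcp_rot']); p=np.array(s['ee_pos'])
    L=p+R@np.array([0,-95,51-2.]); d=L-BC
    print('t',round(s['time'],1),'tilt',np.degrees(np.arccos(-R[2,2])).round(1),'lip u',(d@U).round(1),'lat',np.dot(d,[U[1],-U[0],0]).round(1),'z',L[2].round(1),'tcp',p.round(1),'q',np.round(s['joint_pos'],0),'F',np.round(s['wrist_force'],1),'w',round(float(s['width']),1))
E
python3 -m jog '[{"x":-0.3,"y":-0.05,"z":0,"ax":0,"ay":0,"az":0.3,"grip":-1},{"x":-0.4,"y":-0.1,"z":-0.2,"ax":0,"ay":0,"az":0,"grip":-1},{"x":-0.4,"y":-0.1,"z":-0.2,"ax":0,"ay":0,"az":0,"grip":-1},{"x":-0.4,"y":-0.1,"z":-0.2,"ax":0,"ay":0,"az":0,"grip":-1},{"x":-0.3,"y":-0.1,"z":-0.2,"ax":0,"ay":0,"az":0,"grip":-1},{"x":-0.2,"y":0,"z":0,"ax":0,"ay":0,"az":0,"grip":-1},{"x":0,"y":0,"z":0,"ax":0,"ay":0,"az":0,"grip":-1},{"x":0,"y":0,"z":0,"ax":0,"ay":0,"az":0,"grip":-1}]'; python3 -m jog '[{"x":0,"y":0,"z":0,"ax":-0.3,"ay":0,"az":0,"grip":-1},{"x":0,"y":0,"z":0,"ax":-0.3,"ay":0,"az":0,"grip":-1},{"x":0,"y":0,"z":0,"ax":-0.3,"ay":0,"az":0,"grip":-1},{"x":0,"y":0,"z":0,"ax":-0.3,"ay":0,"az":0,"grip":-1},{"x":0,"y":0,"z":0,"ax":-0.3,"ay":0,"az":0,"grip":-1},{"x":0,"y":0,"z":0,"ax":-0.3,"ay":0,"az":0,"grip":-1},{"x":0,"y":0,"z":0,"ax":0,"ay":0,"az":0,"grip":-1},{"x":0,"y":0,"z":0,"ax":0,"ay":0,"az":0,"grip":-1}]';python3 -c "
from h import *
lip();st()"
```

```text
time: 30.2
ee_pos: [651.5, 101.9, 229.9]
tcp_rot: [[-0.997, -0.082, -0.002], [-0.082, 0.997, -0.0], [0.002, -0.0, -1.0]]
wrist_force: [-1.1, -0.3, -5.8]
width: 10.8
time: 31.0
ee_pos: [651.8, 101.3, 230.2]
tcp_rot: [[-0.997, -0.079, -0.023], [-0.082, 0.961, 0.264], [0.001, 0.265, -0.964]]
wrist_force: [0.9, -0.5, -7.1]
width: 10.4
t 31.0 tilt 15.4 lip u 43.1 lat 6.0 z 157.8 tcp [651.8 101.3 230.2] q [ 30.  43. -61.  99.  27.  55.  57.] F [ 0.9 -0.5 -7.1] w 10.4
t 31.0 p [651.8 101.3 230.2] w 10.4 F [ 0.9 -0.5 -7.1]
[[-0.997, -0.079, -0.023], [-0.082, 0.961, 0.264], [0.001, 0.265, -0.964]] [ 29.6  43.  -61.   99.1  27.2  54.6  57.5]
```

```bash
python3 -c "
from h import *
s=r.state();R=np.array(s['tcp_rot'])
print(R.T@(-18*U-6*np.array([U[1],-U[0],0])+np.array([0,0,-97]))/50)"
```

```text
[ 0.11813392 -0.86174121  1.77512043]
```

```bash
python3 -m jog '[{"x":0.02,"y":-0.17,"z":0.35,"ax":0,"ay":0,"az":0,"grip":-1},{"x":0.02,"y":-0.17,"z":0.35,"ax":0,"ay":0,"az":0,"grip":-1},{"x":0.02,"y":-0.17,"z":0.35,"ax":0,"ay":0,"az":0,"grip":-1},{"x":0.03,"y":-0.17,"z":0.35,"ax":0,"ay":0,"az":0,"grip":-1},{"x":0.03,"y":-0.18,"z":0.37,"ax":0,"ay":0,"az":0,"grip":-1},{"x":0,"y":0,"z":0,"ax":0,"ay":0,"az":0,"grip":-1},{"x":0,"y":0,"z":0,"ax":0,"ay":0,"az":0,"grip":-1}]';python3 -c "
from h import *
lip()
s=snap('scene','s13')['img']
o=cv2.resize(s[180:330,220:380],(640,600),interpolation=cv2.INTER_CUBIC);cv2.imwrite('pics/c11.png',o[:,:,::-1])"
```

```text
time: 31.7
ee_pos: [648.0, 84.3, 134.6]
tcp_rot: [[-0.997, -0.08, -0.022], [-0.083, 0.96, 0.266], [-0.0, 0.267, -0.964]]
wrist_force: [0.4, 0.9, -5.6]
width: 10.7
t 31.7 tilt 15.5 lip u 26.6 lat 1.0 z 62.1 tcp [648.   84.3 134.6] q [ 29.  48. -56. 104.  33.  46.  56.] F [ 0.4  0.9 -5.6] w 10.7
```

```bash
python3 -m jog '[{"x":0,"y":-0.05,"z":-0.1,"ax":-0.4,"ay":0,"az":0,"grip":-1},{"x":0,"y":-0.05,"z":-0.1,"ax":-0.4,"ay":0,"az":0,"grip":-1},{"x":0,"y":-0.05,"z":-0.1,"ax":-0.4,"ay":0,"az":0,"grip":-1},{"x":0,"y":0,"z":0,"ax":0,"ay":0,"az":0,"grip":-1},{"x":0,"y":0,"z":0,"ax":0,"ay":0,"az":0,"grip":-1}]';python3 -c "
from h import *
lip()"; python3 -m jog '[{"x":0,"y":-0.05,"z":-0.1,"ax":-0.4,"ay":0,"az":0,"grip":-1},{"x":0,"y":-0.05,"z":-0.1,"ax":-0.4,"ay":0,"az":0,"grip":-1},{"x":0,"y":0,"z":0,"ax":0,"ay":0,"az":0,"grip":-1},{"x":0,"y":0,"z":0,"ax":0,"ay":0,"az":0,"grip":-1},{"x":0,"y":0,"z":0,"ax":0,"ay":0,"az":0,"grip":-1},{"x":0,"y":0,"z":0,"ax":0,"ay":0,"az":0,"grip":-1}]';python3 -c "
from h import *
lip()"
```

```text
time: 32.25
ee_pos: [649.5, 71.3, 146.5]
tcp_rot: [[-0.997, -0.073, -0.034], [-0.081, 0.898, 0.433], [-0.001, 0.434, -0.901]]
wrist_force: [0.0, 0.0, -4.9]
width: 11.2
t 32.2 tilt 25.7 lip u 27.7 lat 1.3 z 61.1 tcp [649.5  71.3 146.5] q [ 37.  53. -63. 103.  28.  46.  64.] F [ 0.   0.  -4.9] w 11.2
time: 32.85
ee_pos: [649.8, 63.9, 153.2]
tcp_rot: [[-0.996, -0.071, -0.044], [-0.084, 0.84, 0.537], [-0.001, 0.539, -0.843]]
wrist_force: [0.8, 0.0, -3.5]
width: 10.8
t 32.9 tilt 32.6 lip u 31.0 lat 1.2 z 60.8 tcp [649.8  63.9 153.2] q [ 42.  57. -67. 102.  25.  47.  68.] F [ 0.8  0.  -3.5] w 10.8
```

```bash
python3 -m jog '[{"x":0,"y":-0.04,"z":-0.1,"ax":-0.35,"ay":0,"az":0,"grip":-1},{"x":0,"y":0,"z":0,"ax":0,"ay":0,"az":0,"grip":-1},{"x":0,"y":-0.04,"z":-0.1,"ax":-0.35,"ay":0,"az":0,"grip":-1},{"x":0,"y":0,"z":0,"ax":0,"ay":0,"az":0,"grip":-1},{"x":0,"y":0,"z":0,"ax":0,"ay":0,"az":0,"grip":-1},{"x":0,"y":0,"z":0,"ax":0,"ay":0,"az":0,"grip":-1},{"x":0,"y":0,"z":0,"ax":0,"ay":0,"az":0,"grip":-1},{"x":0,"y":0,"z":0,"ax":0,"ay":0,"az":0,"grip":-1}]';python3 -c "
from h import *
lip()
w=snap('wrist','w14');s=snap('scene','s14')"
```

```text
time: 33.65
ee_pos: [650.5, 54.0, 158.6]
tcp_rot: [[-0.997, -0.065, -0.051], [-0.082, 0.779, 0.622], [-0.0, 0.624, -0.781]]
wrist_force: [0.1, -0.4, -2.2]
width: 10.9
t 33.6 tilt 38.6 lip u 31.0 lat 0.9 z 61.0 tcp [650.5  54.  158.6] q [ 45.  60. -70. 101.  22.  48.  73.] F [ 0.1 -0.4 -2.2] w 10.9
```

```bash
python3 -m jog '[{"x":0,"y":0.2,"z":-0.4,"ax":0.3,"ay":0,"az":0,"grip":-1},{"x":0,"y":0.4,"z":-0.5,"ax":0.6,"ay":0,"az":0,"grip":-1},{"x":0,"y":0.4,"z":-0.5,"ax":0.6,"ay":0,"az":0,"grip":-1},{"x":0,"y":0.2,"z":-0.3,"ax":0.6,"ay":0,"az":0,"grip":-1},{"x":0,"y":0,"z":0,"ax":0.6,"ay":0,"az":0,"grip":-1},{"x":0,"y":0,"z":0,"ax":0.6,"ay":0,"az":0,"grip":-1},{"x":0,"y":0,"z":0,"ax":0.6,"ay":0,"az":0,"grip":-1},{"x":0,"y":0,"z":0,"ax":0.58,"ay":0,"az":0,"grip":-1}]';python3 -m jog '[{"x":0,"y":0,"z":0,"ax":0,"ay":0,"az":0,"grip":-1},{"x":0,"y":0,"z":0,"ax":0,"ay":0,"az":0,"grip":-1}]';python3 -c "
from h import *
st();lip();go([540,70,190]);go([540,70,52])"
```

```text
time: 34.55
ee_pos: [650.1, 57.7, 262.6]
tcp_rot: [[-0.997, -0.082, 0.001], [-0.082, 0.997, 0.0], [-0.001, -0.0, -1.0]]
wrist_force: [0.1, -0.5, -3.4]
width: 10.6
time: 34.75
ee_pos: [650.0, 57.9, 261.9]
tcp_rot: [[-0.997, -0.083, -0.0], [-0.083, 0.997, 0.005], [0.0, 0.005, -1.0]]
wrist_force: [-0.4, -0.0, -2.8]
width: 10.7
t 34.75 p [650.   57.9 261.9] w 10.7 F [-0.4 -0.  -2.8]
[[-0.997, -0.083, -0.0], [-0.083, 0.997, 0.005], [0.0, 0.005, -1.0]] [ 24.3  37.4 -56.   97.7  33.9  63.6  52.8]
t 34.8 tilt 0.3 lip u -16.1 lat 0.9 z 212.4 tcp [650.   57.9 261.9] q [ 24.  37. -56.  98.  34.  64.  53.] F [-0.4 -0.  -2.8] w 10.7
az 0.0 shift [2.17 0.42 1.44]
az 0.0 shift [2.17 0.4  4.2 ]
```

```bash
python3 -m jog '[{"x":0.5,"y":0.1,"z":0,"ax":0,"ay":0,"az":0,"grip":-1},{"x":0.6,"y":0.1,"z":0.2,"ax":0,"ay":0,"az":0,"grip":-1},{"x":0.6,"y":0.1,"z":0.5,"ax":0,"ay":0,"az":0,"grip":-1},{"x":0.47,"y":0.1,"z":0.6,"ax":0,"ay":0,"az":0,"grip":-1},{"x":0,"y":0,"z":0.7,"ax":0,"ay":0,"az":0,"grip":-1},{"x":0,"y":0,"z":0.7,"ax":0,"ay":0,"az":0,"grip":-1},{"x":0,"y":0,"z":0.7,"ax":0,"ay":0,"az":0,"grip":-1},{"x":0,"y":0,"z":0.5,"ax":0,"ay":0,"az":0,"grip":-1}]';python3 -m jog '[{"x":0,"y":0,"z":0.16,"ax":0,"ay":0,"az":0,"grip":-1},{"x":0,"y":0,"z":0.06,"ax":0,"ay":0,"az":0,"grip":-1},{"x":0,"y":0,"z":0.04,"ax":0,"ay":0,"az":0,"grip":-1},{"x":0,"y":0,"z":0,"ax":0,"ay":0,"az":0,"grip":-1}]'
```

```text
time: 35.55
ee_pos: [539.9, 67.0, 64.2]
tcp_rot: [[-0.997, -0.078, -0.003], [-0.078, 0.997, 0.005], [0.003, 0.005, -1.0]]
wrist_force: [1.0, -0.3, -3.0]
width: 10.6
time: 35.95
ee_pos: [541.1, 68.6, 54.6]
tcp_rot: [[-0.997, -0.081, 0.001], [-0.081, 0.997, 0.004], [-0.001, 0.003, -1.0]]
wrist_force: [0.3, 0.4, -3.0]
width: 10.5
```

```bash
python3 -m jog '[{"x":0,"y":0,"z":0.05,"ax":0,"ay":0,"az":0,"grip":-1},{"x":0,"y":0,"z":0,"ax":0,"ay":0,"az":0,"grip":-1},{"x":0,"y":0,"z":0,"ax":0,"ay":0,"az":0,"grip":-1}]';python3 -m jog '[{"x":0,"y":0,"z":0,"ax":0,"ay":0,"az":0,"grip":-0.3},{"x":0,"y":0,"z":0,"ax":0,"ay":0,"az":0,"grip":-0.3},{"x":0,"y":0,"z":0,"ax":0,"ay":0,"az":0,"grip":-0.3},{"x":0,"y":0,"z":-0.3,"ax":0,"ay":0,"az":0,"grip":-0.3},{"x":0,"y":0,"z":-0.7,"ax":0,"ay":0,"az":0,"grip":0},{"x":0,"y":0,"z":-0.9,"ax":0,"ay":0,"az":0,"grip":1},{"x":0,"y":0,"z":-0.9,"ax":0,"ay":0,"az":0,"grip":1},{"x":0,"y":0,"z":-0.9,"ax":0,"ay":0,"az":0,"grip":1}]'; python3 -c "
from h import *
st();go([600,-20,300],3.6+180)
"
```

```text
time: 36.25
ee_pos: [541.3, 68.7, 52.6]
tcp_rot: [[-0.997, -0.081, 0.002], [-0.081, 0.997, 0.003], [-0.002, 0.003, -1.0]]
wrist_force: [-0.3, -1.4, 6.6]
width: 11.0
time: 37.05
ee_pos: [540.0, 68.3, 238.0]
tcp_rot: [[-0.997, -0.082, -0.001], [-0.082, 0.997, 0.003], [0.001, 0.003, -1.0]]
wrist_force: [0.6, -0.3, 0.2]
width: 83.5
t 37.05 p [540.   68.3 238. ] w 83.5 F [ 0.6 -0.3  0.2]
[[-0.997, -0.082, -0.001], [-0.082, 0.997, 0.003], [0.001, 0.003, -1.0]] [ 26.6  31.5 -57.9 112.7  32.9  54.1  46.8]
az -10.34 shift [ 1.83 -1.09 -1.25]
```

```bash
python3 -m jog '[{"x":0,"y":0,"z":-0.3,"ax":0,"ay":0,"az":0.87,"grip":1},{"x":0,"y":0,"z":-0.3,"ax":0,"ay":0,"az":0.87,"grip":1},{"x":0,"y":0,"z":-0.3,"ax":0,"ay":0,"az":0.87,"grip":1},{"x":0,"y":0,"z":0,"ax":0,"ay":0,"az":0.87,"grip":1},{"x":0,"y":0,"z":0,"ax":0,"ay":0,"az":0.87,"grip":1},{"x":0,"y":0,"z":0,"ax":0,"ay":0,"az":0.87,"grip":1},{"x":0,"y":0,"z":0,"ax":0,"ay":0,"az":0.87,"grip":1},{"x":0,"y":0,"z":0,"ax":0,"ay":0,"az":0.87,"grip":1}]';python3 -m jog '[{"x":0,"y":0,"z":0,"ax":0,"ay":0,"az":0.87,"grip":1},{"x":0,"y":0,"z":0,"ax":0,"ay":0,"az":0.87,"grip":1},{"x":0,"y":0,"z":0,"ax":0,"ay":0,"az":0.87,"grip":1},{"x":0,"y":0,"z":0,"ax":0,"ay":0,"az":0.87,"grip":1},{"x":0,"y":0,"z":0,"ax":0,"ay":0,"az":0,"grip":1}]';python3 -c "
from h import *
st();go([655.7,-20.5,270],4.6)"
```

```text
time: 37.85
ee_pos: [540.3, 68.1, 281.3]
tcp_rot: [[-0.567, 0.823, -0.0], [0.823, 0.567, 0.003], [0.003, 0.001, -1.0]]
wrist_force: [-0.6, 0.6, -0.2]
width: 85.2
time: 38.35
ee_pos: [540.3, 68.2, 281.4]
tcp_rot: [[-0.085, 0.996, -0.0], [0.996, 0.085, 0.003], [0.003, 0.0, -1.0]]
wrist_force: [-0.1, 0.1, 0.3]
width: 85.8
t 38.35 p [540.3  68.2 281.4] w 85.8 F [-0.1  0.1  0.3]
[[-0.085, 0.996, -0.0], [0.996, 0.085, 0.003], [0.003, 0.0, -1.0]] [ 13.6  22.  -36.1 110.5  16.   52.4 -25.5]
az 0.03 shift [-1.95  2.16  0.22]
```

```bash
python3 -m jog '[{"x":-0.4,"y":0.43,"z":0,"ax":0,"ay":0,"az":0,"grip":1},{"x":-0.4,"y":0.43,"z":0,"ax":0,"ay":0,"az":0,"grip":1},{"x":-0.4,"y":0.43,"z":0,"ax":0,"ay":0,"az":0,"grip":1},{"x":-0.4,"y":0.43,"z":0.1,"ax":0,"ay":0,"az":0,"grip":1},{"x":-0.35,"y":0.43,"z":0.1,"ax":0,"ay":0,"az":0,"grip":1},{"x":0,"y":0,"z":0,"ax":0,"ay":0,"az":0,"grip":1},{"x":0,"y":0,"z":0,"ax":0,"ay":0,"az":0,"grip":1}]';python3 - <<'E'
from h import *
st(); w=snap('wrist','w15');s=snap('scene','s15');e=snap('side','d15')
print(proj(w,[655.7,-20.5,45]))
o=np.zeros((600,800,3),np.uint8)
o[:400,:640]=w['img']; o[400:600,:320]=cv2.resize(s['img'][100:200,170:330],(320,200)); o[400:600,320:760]=s['img'][200:400,180:620]
cv2.imwrite('pics/last.png',o[:,:,::-1])
E
```

```text
time: 39.05
ee_pos: [655.8, -19.9, 270.3]
tcp_rot: [[-0.089, 0.996, -0.002], [0.996, 0.089, 0.004], [0.004, -0.001, -1.0]]
wrist_force: [0.3, 0.3, -0.1]
width: 85.7
t 39.05 p [655.8 -19.9 270.3] w 85.7 F [ 0.3  0.3 -0.1]
[[-0.089, 0.996, -0.002], [0.996, 0.089, 0.004], [0.004, -0.001, -1.0]] [ 18.5  30.6 -33.2  97.4  19.   57.8 -16.2]
[[320.73310236 170.18413594]]
```

View pics/last.png

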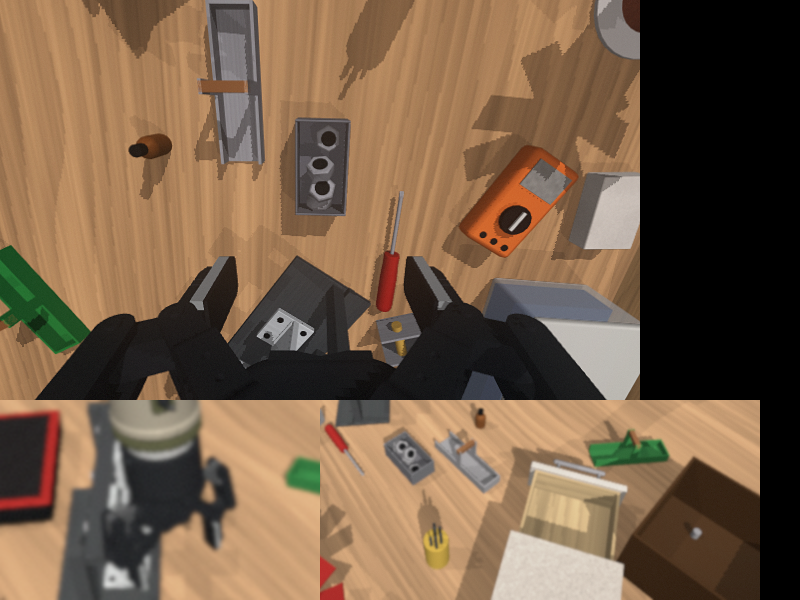

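```bash
python3 - <<'E'
from h import *
w=load('w15')
B=onz(w,[(297,119),(350,121),(346,215),(296,212)],45);print(B.round(0).tolist(),B.mean(0).round(1))
for i,j in ((3,0),(2,1)): print(np.degrees(np.arctan2(*(B[j]-B[i])[1::-1])).round(1))
g=cv2.cvtColor(w['img'],cv2.COLOR_RGB2HSV); m=cv2.inRange(g[100:235,270:375],(0,0,0),(180,75,140)); m=cv2.morphologyEx(m,cv2.MORPH_OPEN,np.ones((3,3)))
c=max(cv2.findContours(m,0,2)[0],key=cv2.contourArea); print(cv2.minAreaRect(c), cv2.boundingRect(c))
go([*B.mean(0)[:2],10],4.6)
E
```

```text
[[621.0, 40.0, 45.0], [686.0, 43.0, 45.0], [695.0, -79.0, 45.0], [628.0, -80.0, 45.0]] [657.5 -18.9  45. ]
93.0
94.4
((52.5, 66.5), (97.0, 55.0), 90.0) (25, 18, 56, 98)
az 0.06 shift [-0.02  0.04  5.23]
```

```bash
python3 -m jog '[{"x":0,"y":0.02,"z":0.8,"ax":0,"ay":0,"az":0.03,"grip":1},{"x":0,"y":0.02,"z":0.9,"ax":0,"ay":0,"az":0,"grip":1},{"x":0,"y":0,"z":0.9,"ax":0,"ay":0,"az":0,"grip":1},{"x":0,"y":0,"z":0.8,"ax":0,"ay":0,"az":0,"grip":1},{"x":0,"y":0,"z":0.7,"ax":0,"ay":0,"az":0,"grip":1},{"x":0,"y":0,"z":0.6,"ax":0,"ay":0,"az":0,"grip":1},{"x":0,"y":0,"z":0.5,"ax":0,"ay":0,"az":0,"grip":1},{"x":0,"y":0,"z":0,"ax":0,"ay":0,"az":0,"grip":1}]';python3 -m jog '[{"x":0,"y":0,"z":0,"ax":0,"ay":0,"az":0,"grip":1},{"x":0,"y":0,"z":0,"ax":0,"ay":0,"az":0,"grip":-1},{"x":0,"y":0,"z":0,"ax":0,"ay":0,"az":0,"grip":-1},{"x":0,"y":0,"z":0,"ax":0,"ay":0,"az":0,"grip":-1},{"x":0,"y":0,"z":0,"ax":0,"ay":0,"az":0,"grip":-1}]'
```

```text
time: 40.0
ee_pos: [655.7, -18.1, 8.5]
tcp_rot: [[-0.084, 0.996, -0.005], [0.996, 0.084, 0.003], [0.003, -0.005, -1.0]]
wrist_force: [-0.3, -0.8, 0.4]
width: 85.1
time: 40.5
ee_pos: [658.7, -18.7, 13.2]
tcp_rot: [[-0.082, 0.997, 0.002], [0.997, 0.082, 0.003], [0.003, 0.002, -1.0]]
wrist_force: [-2.1, 1.5, 6.2]
width: 67.2
```

```bash
python3 -m jog '[{"x":0,"y":0,"z":-0.3,"ax":0,"ay":0,"az":0,"grip":-1},{"x":0,"y":0,"z":-0.5,"ax":0,"ay":0,"az":0,"grip":-1},{"x":0,"y":0,"z":-0.6,"ax":0,"ay":0,"az":0,"grip":-1},{"x":0,"y":0,"z":-0.6,"ax":0,"ay":0,"az":0,"grip":-1},{"x":0,"y":0,"z":-0.6,"ax":0,"ay":0,"az":0,"grip":-1},{"x":0,"y":0,"z":-0.6,"ax":0,"ay":0,"az":0,"grip":-1},{"x":0,"y":0,"z":-0.5,"ax":0,"ay":0,"az":0,"grip":-1},{"x":0,"y":0,"z":0,"ax":0,"ay":0,"az":0,"grip":-1}]'
python3 - <<'E'
from h import *
st()
s=load('s15'); g=cv2.cvtColor(s['img'],cv2.COLOR_RGB2HSV)
T=onz(s,[(392,262),(487,287)],95);print('edge',T.round(0).tolist(),T.mean(0).round(1))
H=onz(s,[(415,262),(466,273)],69);print('handle',H.round(0).tolist(),H.mean(0).round(1))
# predicted from w10 estimate
x=np.array([.804,.595,0]);y=np.array([-.595,.804,0]);F=np.array([392.6,295.8,95])
print('pred front',proj(s,[F-105*y,F+105*y,F-35*x-26*np.array([0,0,1])-55*y,F-35*x-26*np.array([0,0,1])+55*y]).round(0).tolist())
# print bright white profile down columns
for u in (400,420,440,460,480): print(u,[ (v,tuple(g[v,u])) for v in range(255,300,3)])
E
```

```text
time: 41.3
ee_pos: [659.6, -19.2, 201.0]
tcp_rot: [[-0.082, 0.997, 0.006], [0.997, 0.082, 0.003], [0.002, 0.007, -1.0]]
wrist_force: [-0.1, 1.2, -4.4]
width: 66.8
t 41.3 p [659.6 -19.2 201. ] w 66.8 F [-0.1  1.2 -4.4]
[[-0.082, 0.997, 0.006], [0.997, 0.082, 0.003], [0.002, 0.007, -1.0]] [ 17.1  34.6 -31.5 101.2  22.5  50.2 -19.7]
edge [[457.0, 211.0, 95.0], [335.0, 385.0, 95.0]] [395.8 298.3  95. ]
handle [[397.0, 231.0, 69.0], [324.0, 325.0, 69.0]] [360.7 278.   69. ]
pred front [[393.0, 262.0], [487.0, 284.0], [415.0, 262.0], [462.0, 273.0]]
400 [(255, (np.uint8(14), np.uint8(104), np.uint8(132))), (258, (np.uint8(14), np.uint8(108), np.uint8(128))), (261, (np.uint8(15), np.uint8(91), np.uint8(134))), (264, (np.uint8(16), np.uint8(28), np.uint8(216))), (267, (np.uint8(18), np.uint8(20), np.uint8(228))), (270, (np.uint8(17), np.uint8(52), np.uint8(206))), (273, (np.uint8(18), np.uint8(92), np.uint8(197))), (276, (np.uint8(18), np.uint8(92), np.uint8(193))), (279, (np.uint8(19), np.uint8(93), np.uint8(190))), (282, (np.uint8(18), np.uint8(90), np.uint8(175))), (285, (np.uint8(18), np
[... 2691 characters left out ...]
), np.uint8(99))), (261, (np.uint8(65), np.uint8(146), np.uint8(77))), (264, (np.uint8(41), np.uint8(100), np.uint8(87))), (267, (np.uint8(15), np.uint8(107), np.uint8(153))), (270, (np.uint8(15), np.uint8(105), np.uint8(155))), (273, (np.uint8(15), np.uint8(106), np.uint8(154))), (276, (np.uint8(15), np.uint8(105), np.uint8(155))), (279, (np.uint8(15), np.uint8(108), np.uint8(165))), (282, (np.uint8(15), np.uint8(100), np.uint8(163))), (285, (np.uint8(18), np.uint8(27), np.uint8(223))), (288, (np.uint8(18), np.uint8(16), np.uint8(232))), (291, (np.uint8(16), np.uint8(36), np.uint8(200))), (294, (np.uint8(17), np.uint8(63), np.uint8(150))), (297, (np.uint8(18), np.uint8(52), np.uint8(132)))]
```

```bash
python3 -c "
from h import *
go([475,355.5,200],35.8)"; python3 -m jog '[{"x":0,"y":0,"z":0,"ax":0,"ay":0,"az":-0.3,"grip":-1},{"x":0,"y":0,"z":0,"ax":0,"ay":0,"az":-0.6,"grip":-1},{"x":0,"y":0,"z":0,"ax":0,"ay":0,"az":-0.6,"grip":-1},{"x":0,"y":0,"z":0,"ax":0,"ay":0,"az":-0.6,"grip":-1},{"x":0,"y":0,"z":0,"ax":0,"ay":0,"az":-0.6,"grip":-1},{"x":0,"y":0,"z":0,"ax":0,"ay":0,"az":-0.6,"grip":-1},{"x":0,"y":0,"z":0,"ax":0,"ay":0,"az":-0.3,"grip":-1},{"x":0,"y":0,"z":0,"ax":0,"ay":0,"az":0,"grip":-1}]';python3 -c "
from h import *
go([475,355.5,200],35.8)"
```

```text
az -3.62 shift [8.24 1.39 0.02]
time: 42.1
ee_pos: [657.2, -19.9, 195.3]
tcp_rot: [[-0.583, 0.812, -0.002], [0.812, 0.583, 0.003], [0.003, 0.0, -1.0]]
wrist_force: [0.4, 0.6, -4.4]
width: 67.1
az -0.02 shift [ 8.22  1.44 -0.07]
```

```bash
python3 -m jog '[{"x":0.2,"y":0.04,"z":-0.07,"ax":0,"ay":0,"az":0,"grip":-1},{"x":0.5,"y":0.1,"z":0,"ax":0,"ay":0,"az":0,"grip":-1},{"x":0.6,"y":0.1,"z":0,"ax":0,"ay":0,"az":0,"grip":-1},{"x":0.6,"y":0.1,"z":0,"ax":0,"ay":0,"az":0,"grip":-1},{"x":0.6,"y":0.1,"z":0,"ax":0,"ay":0,"az":0,"grip":-1},{"x":0.6,"y":0.1,"z":0,"ax":0,"ay":0,"az":0,"grip":-1},{"x":0.6,"y":0.1,"z":0,"ax":0,"ay":0,"az":0,"grip":-1},{"x":0.6,"y":0.1,"z":0,"ax":0,"ay":0,"az":0,"grip":-1}]';python3 -m jog '[{"x":0.6,"y":0.1,"z":0,"ax":0,"ay":0,"az":0,"grip":-1},{"x":0.6,"y":0.1,"z":0,"ax":0,"ay":0,"az":0,"grip":-1},{"x":0.6,"y":0.1,"z":0,"ax":0,"ay":0,"az":0,"grip":-1},{"x":0.6,"y":0.1,"z":0,"ax":0,"ay":0,"az":0,"grip":-1},{"x":0.6,"y":0.1,"z":0,"ax":0,"ay":0,"az":0,"grip":-1},{"x":0.5,"y":0.1,"z":0,"ax":0,"ay":0,"az":0,"grip":-1},{"x":0.3,"y":0.1,"z":0,"ax":0,"ay":0,"az":0,"grip":-1},{"x":0.12,"y":0.1,"z":0,"ax":0,"ay":0,"az":0,"grip":-1}]'; python3 -m jog '[{"x":0,"y":0,"z":0,"ax":0,"ay":0,"az":0,"grip":-1},{"x":0,"y":0,"z":0,"ax":0,"ay":0,"az":0,"grip":-1}]';python3 - <<'E'
from h import *
st(); go([475,355.5,36],35.8); w=snap('wrist','w16'); s=snap('scene','s16')
x=np.array([.811,.585,0]);y=np.array([-.585,.811,0]);F=np.array([394,297,95])
P=[F+95*y,F-95*y,F-35*x-[0,0,26]+55*y,F-35*x-[0,0,26]-55*y,F+195*x+[0,0,12]-100*y,F+195*x+[0,0,12]+100*y,F+21*x-89*y,F+21*x+89*y]
print('wrist',proj(w,P).round(0).tolist())
m=cv2.inRange(cv2.cvtColor(w['img'],cv2.COLOR_RGB2HSV),(0,0,190),(180,40,255)); 
n,l,a,c=cv2.connectedComponentsWithStats(m)
for k in range(1,n):
    if a[k,4]>120:
        q=cv2.minAreaRect(np.argwhere(l==k)[:,::-1].astype(np.float32)); print(a[k].tolist(),np.round(cv2.boxPoints(q)).tolist())
E
```

```text
time: 42.9
ee_pos: [561.4, 178.6, 200.5]
tcp_rot: [[-0.582, 0.813, -0.0], [0.813, 0.582, 0.003], [0.003, 0.002, -1.0]]
wrist_force: [0.6, 1.1, -4.8]
width: 67.0
time: 43.7
ee_pos: [479.8, 361.3, 201.1]
tcp_rot: [[-0.584, 0.811, -0.0], [0.811, 0.584, 0.004], [0.003, 0.002, -1.0]]
wrist_force: [0.2, -0.3, -4.5]
width: 67.1
time: 43.9
ee_pos: [481.8, 358.2, 200.4]
tcp_rot: [[-0.581, 0.814, -0.0], [0.814, 0.581, 0.002], [0.002, 0.001, -1.0]]
wrist_force: [0.2, -0.2, -3.7]
width: 67.2
t 43.9 p [481.8 358.2 200.4] w 67.2 F [ 0.2 -0.2 -3.7]
[[-0.581, 0.814, -0.0], [0.814, 0.581, 0.002], [0.002, 0.001, -1.0]] [-15.3  32.6 -39.7 108.5  27.2  48.5 -33.5]
az -0.03 shift [ 0.03 -0.14  3.29]
wrist [[184.0, 83.0], [213.0, 288.0], [165.0, 132.0], [184.0, 240.0], [413.0, 299.0], [438.0, 73.0], [234.0, 283.0], [212.0, 91.0]]
[412, 66, 228, 247, 51999] [[411.0, 311.0], [415.0, 66.0], [643.0, 69.0], [639.0, 314.0]]
[185, 69, 31, 135, 2139] [[185.0, 70.0], [201.0, 68.0], [217.0, 202.0], [201.0, 204.0]]
```

```bash
python3 -m jog '[{"x":0,"y":-0.07,"z":0.3,"ax":0,"ay":0,"az":0,"grip":-1},{"x":0,"y":-0.07,"z":0.5,"ax":0,"ay":0,"az":0,"grip":-1},{"x":0,"y":0,"z":0.6,"ax":0,"ay":0,"az":0,"grip":-1},{"x":0,"y":0,"z":0.6,"ax":0,"ay":0,"az":0,"grip":-1},{"x":0,"y":0,"z":0.6,"ax":0,"ay":0,"az":0,"grip":-1},{"x":0,"y":0,"z":0.4,"ax":0,"ay":0,"az":0,"grip":-1},{"x":0,"y":0,"z":0.2,"ax":0,"ay":0,"az":0,"grip":-1},{"x":0,"y":0,"z":0,"ax":0,"ay":0,"az":0,"grip":-1}]';python3 -m jog '[{"x":0,"y":0,"z":0,"ax":0,"ay":0,"az":0,"grip":-1},{"x":0,"y":0,"z":0.04,"ax":0,"ay":0,"az":0,"grip":-1},{"x":0,"y":0,"z":0.04,"ax":0,"ay":0,"az":0,"grip":-1},{"x":0,"y":0,"z":0,"ax":0,"ay":0,"az":0,"grip":-1}]'
```

```text
time: 44.8
ee_pos: [475.4, 354.9, 39.7]
tcp_rot: [[-0.582, 0.813, -0.002], [0.813, 0.582, 0.002], [0.002, -0.0, -1.0]]
wrist_force: [-0.0, 0.4, -4.0]
width: 66.8
time: 45.2
ee_pos: [475.6, 355.9, 37.1]
tcp_rot: [[-0.583, 0.813, 0.0], [0.813, 0.583, 0.003], [0.002, 0.002, -1.0]]
wrist_force: [-0.2, -0.6, -4.3]
width: 67.1
```

```bash
python3 -m jog '[{"x":0,"y":0,"z":0.04,"ax":0,"ay":0,"az":0,"grip":-1},{"x":0,"y":0,"z":0.02,"ax":0,"ay":0,"az":0,"grip":-1},{"x":0,"y":0,"z":0,"ax":0,"ay":0,"az":0,"grip":-1},{"x":0,"y":0,"z":0,"ax":0,"ay":0,"az":0,"grip":-1}]'
```

```text
time: 45.6
ee_pos: [476.4, 356.5, 35.2]
tcp_rot: [[-0.582, 0.813, 0.002], [0.813, 0.582, 0.004], [0.002, 0.004, -1.0]]
wrist_force: [0.2, -1.1, 10.4]
width: 67.4
```

```bash
python3 -m jog '[{"x":0,"y":0,"z":0,"ax":0,"ay":0,"az":0,"grip":1},{"x":0,"y":0,"z":0,"ax":0,"ay":0,"az":0,"grip":1},{"x":0,"y":0,"z":0,"ax":0,"ay":0,"az":0,"grip":1},{"x":0,"y":0,"z":-0.3,"ax":0,"ay":0,"az":0,"grip":1},{"x":0,"y":0,"z":-0.8,"ax":0,"ay":0,"az":0,"grip":1},{"x":0,"y":0,"z":-0.9,"ax":0,"ay":0,"az":0,"grip":1},{"x":0,"y":0,"z":-0.9,"ax":0,"ay":0,"az":0,"grip":1},{"x":0,"y":0,"z":-0.9,"ax":0,"ay":0,"az":0,"grip":1}]';python3 - <<'E'
from h import *
w=load('w10'); print('green',onz(w,np.array([(138,105),(143,148)])/1.25,26).round(0).tolist())
go([397,207,226]);go([397,207,60])
w=snap('wrist','w17'); print(proj(w,[475.5,355.9,67]).round(0))
x=np.array([.811,.585,0]);y=np.array([-.585,.811,0])
c=np.array([475.5,355.9,67]); print(proj(w,[c+34*x+62*y,c-34*x+62*y,c-34*x-62*y,c+34*x-62*y]).round(0).tolist())
g=cv2.cvtColor(w['img'],cv2.COLOR_RGB2HSV); m=cv2.inRange(g,(0,0,0),(180,75,140)); m=cv2.morphologyEx(m,cv2.MORPH_OPEN,np.ones((3,3)))
n,l,a,cc=cv2.connectedComponentsWithStats(m)
for k in range(1,n):
    if a[k,4]>500: print(a[k].tolist(),np.round(cv2.boxPoints(cv2.minAreaRect(np.argwhere(l==k)[:,::-1].astype(np.float32)))).tolist())
E
```

```text
time: 46.4
ee_pos: [474.8, 355.2, 226.4]
tcp_rot: [[-0.583, 0.812, -0.001], [0.812, 0.583, 0.003], [0.003, 0.001, -1.0]]
wrist_force: [1.7, 0.1, 0.0]
width: 85.0
green [[303.0, 259.0, 26.0], [271.0, 218.0, 26.0]]
az 0.0 shift [-1.5  -2.99  0.  ]
az 0.0 shift [-1.51 -3.    3.32]
[[321. 183.]]
[[355.0, 123.0], [287.0, 123.0], [291.0, 236.0], [351.0, 236.0]]
[356, 73, 249, 327, 16398] [[356.0, 73.0], [604.0, 73.0], [604.0, 399.0], [356.0, 399.0]]
[289, 122, 68, 119, 7590] [[289.0, 122.0], [356.0, 122.0], [356.0, 240.0], [289.0, 240.0]]
[177, 127, 44, 112, 1710] [[176.0, 127.0], [209.0, 123.0], [223.0, 235.0], [191.0, 239.0]]
[37, 256, 290, 144, 20032] [[37.0, 256.0], [326.0, 256.0], [326.0, 399.0], [37.0, 399.0]]
```

```bash
python3 -m jog '[{"x":-0.25,"y":-0.5,"z":0,"ax":0,"ay":0,"az":0,"grip":-1},{"x":-0.25,"y":-0.5,"z":0,"ax":0,"ay":0,"az":0,"grip":-1},{"x":-0.25,"y":-0.5,"z":0,"ax":0,"ay":0,"az":0,"grip":-1},{"x":-0.25,"y":-0.5,"z":0,"ax":0,"ay":0,"az":0,"grip":-1},{"x":-0.25,"y":-0.5,"z":0,"ax":0,"ay":0,"az":0,"grip":-1},{"x":-0.25,"y":-0.5,"z":0,"ax":0,"ay":0,"az":0,"grip":-1},{"x":0,"y":0,"z":0,"ax":0,"ay":0,"az":0,"grip":-1},{"x":0,"y":0,"z":0,"ax":0,"ay":0,"az":0,"grip":-1}]';python3 -m jog '[{"x":0,"y":0,"z":0.6,"ax":0,"ay":0,"az":0,"grip":-1},{"x":0,"y":0,"z":0.7,"ax":0,"ay":0,"az":0,"grip":-1},{"x":0,"y":0,"z":0.7,"ax":0,"ay":0,"az":0,"grip":-1},{"x":0,"y":0,"z":0.7,"ax":0,"ay":0,"az":0,"grip":-1},{"x":0,"y":0,"z":0.6,"ax":0,"ay":0,"az":0,"grip":-1},{"x":0,"y":0,"z":0,"ax":0,"ay":0,"az":0,"grip":-1},{"x":0,"y":0,"z":0,"ax":0,"ay":0,"az":0,"grip":-1}]'
```

```text
time: 47.25
ee_pos: [397.4, 206.8, 224.0]
tcp_rot: [[-0.582, 0.813, 0.001], [0.813, 0.582, 0.003], [0.002, 0.003, -1.0]]
wrist_force: [0.2, 1.7, -0.4]
width: -0.1
time: 47.95
ee_pos: [397.2, 208.7, 58.4]
tcp_rot: [[-0.584, 0.812, -0.001], [0.812, 0.584, 0.003], [0.003, 0.001, -1.0]]
wrist_force: [0.6, 0.0, -0.7]
width: 0.1
```

```bash
python3 -m jog '[{"x":0,"y":0.2,"z":0,"ax":0,"ay":0,"az":0,"grip":-1},{"x":0,"y":0.2,"z":0,"ax":0,"ay":0,"az":0,"grip":-1},{"x":0,"y":0.1,"z":0,"ax":0,"ay":0,"az":0,"grip":-1},{"x":0,"y":0.1,"z":0,"ax":0,"ay":0,"az":0,"grip":-1},{"x":0,"y":0.1,"z":0,"ax":0,"ay":0,"az":0,"grip":-1},{"x":0,"y":0.1,"z":0,"ax":0,"ay":0,"az":0,"grip":-1},{"x":0,"y":0.15,"z":0,"ax":0,"ay":0,"az":0,"grip":-1},{"x":0,"y":0.15,"z":0,"ax":0,"ay":0,"az":0,"grip":-1}]';python3 -m jog '[{"x":0,"y":0.2,"z":0,"ax":0,"ay":0,"az":0,"grip":-1},{"x":0,"y":0.2,"z":0,"ax":0,"ay":0,"az":0,"grip":-1},{"x":0,"y":0.2,"z":0,"ax":0,"ay":0,"az":0,"grip":-1},{"x":0,"y":0.2,"z":0,"ax":0,"ay":0,"az":0,"grip":-1},{"x":0,"y":0.2,"z":0,"ax":0,"ay":0,"az":0,"grip":-1},{"x":0,"y":0.2,"z":0,"ax":0,"ay":0,"az":0,"grip":-1},{"x":0,"y":0.2,"z":0,"ax":0,"ay":0,"az":0,"grip":-1},{"x":0,"y":0.2,"z":0,"ax":0,"ay":0,"az":0,"grip":-1}]';python3 -m jog '[{"x":0,"y":0.2,"z":0,"ax":0,"ay":0,"az":0,"grip":-1},{"x":0,"y":0.2,"z":0,"ax":0,"ay":0,"az":0,"grip":-1},{"x":0,"y":0.15,"z":0,"ax":0,"ay":0,"az":0,"grip":-1},{"x":0,"y":0.1,"z":0,"ax":0,"ay":0,"az":0,"grip":-1},{"x":0,"y":0.1,"z":0,"ax":0,"ay":0,"az":0,"grip":-1},{"x":0,"y":0,"z":0,"ax":0,"ay":0,"az":0,"grip":-1}]';python3 -c "
from h import *
st()
s=snap('scene','s18')"
```

```text
time: 48.75
ee_pos: [442.2, 239.5, 58.3]
tcp_rot: [[-0.583, 0.813, -0.001], [0.813, 0.583, 0.002], [0.002, 0.001, -1.0]]
wrist_force: [-0.1, -1.5, -0.1]
width: 0.1
time: 49.55
ee_pos: [507.6, 286.6, 58.4]
tcp_rot: [[-0.583, 0.813, -0.0], [0.813, 0.583, 0.003], [0.003, 0.001, -1.0]]
wrist_force: [-0.9, -1.1, -0.1]
width: -0.4
time: 50.15
ee_pos: [537.9, 308.7, 58.6]
tcp_rot: [[-0.583, 0.813, 0.0], [0.813, 0.583, 0.004], [0.003, 0.002, -1.0]]
wrist_force: [0.0, -0.8, -0.1]
width: -0.2
t 50.15 p [537.9 308.7  58.6] w -0.2 F [ 0.  -0.8 -0.1]
[[-0.583, 0.813, 0.0], [0.813, 0.583, 0.004], [0.003, 0.002, -1.0]] [-14.3  43.5 -32.  111.6  38.3  35.7 -35.6]
```

```bash
python3 -m jog '[{"x":0,"y":0.1,"z":0,"ax":0,"ay":0,"az":0,"grip":-1},{"x":0,"y":0.1,"z":0,"ax":0,"ay":0,"az":0,"grip":-1},{"x":0,"y":0.1,"z":0,"ax":0,"ay":0,"az":0,"grip":-1},{"x":0,"y":0.1,"z":0,"ax":0,"ay":0,"az":0,"grip":-1},{"x":0,"y":0.05,"z":0,"ax":0,"ay":0,"az":0,"grip":-1},{"x":0,"y":0,"z":0,"ax":0,"ay":0,"az":0,"grip":-1}]';python3 -m jog '[{"x":0,"y":0.07,"z":0,"ax":0,"ay":0,"az":0,"grip":-1},{"x":0,"y":0.07,"z":0,"ax":0,"ay":0,"az":0,"grip":-1},{"x":0,"y":0,"z":0,"ax":0,"ay":0,"az":0,"grip":-1}]';python3 - <<'E'
from h import *
s=snap('scene','s19'); g=cv2.cvtColor(s['img'],cv2.COLOR_RGB2HSV)
for u in (360,390,420,440,460): print(u,[(v,g[v,u,1],g[v,u,2]) for v in range(285,390,5)])
E
```

```text
time: 50.8
ee_pos: [556.2, 321.5, 58.6]
tcp_rot: [[-0.583, 0.813, 0.0], [0.813, 0.583, 0.004], [0.003, 0.002, -1.0]]
wrist_force: [0.3, -0.3, 0.4]
width: 0.3
time: 51.1
ee_pos: [561.9, 325.6, 58.7]
tcp_rot: [[-0.583, 0.813, 0.0], [0.813, 0.583, 0.004], [0.003, 0.002, -1.0]]
wrist_force: [-0.1, -0.2, -1.0]
width: -0.1
360 [(285, np.uint8(105), np.uint8(136)), (290, np.uint8(105), np.uint8(148)), (295, np.uint8(108), np.uint8(156)), (300, np.uint8(107), np.uint8(153)), (305, np.uint8(104), np.uint8(157)), (310, np.uint8(107), np.uint8(167)), (315, np.uint8(106), np.uint8(157)), (320, np.uint8(107), np.uint8(153)), (325, np.uint8(108), np.uint8(154)), (330, np.uint8(105), np.uint8(150)), (335, np.uint8(106), np.uint8(147)), (340, np.uint8(106), np.uint8(147)), (345, np.uint8(106), np.uint8(151)), (350, np.uint8(106), np.uint8(142)), (355, np.uint8(106), np.uint8(140)), (360, np.uint8(97), np.uint8(145)), (365, np.uint8(60), np.uint8(180)), (370, np.uint8(33), np.uint8(207)), (375, np.uint8(29), np.uint8(214)), (380, np.uint8(27), np.uint8(220)), (385, np.uint8(28), np.uint8(218))]
390 [
[... 2354 characters left out ...]
44)), (295, np.uint8(109), np.uint8(140)), (300, np.uint8(107), np.uint8(145)), (305, np.uint8(106), np.uint8(139)), (310, np.uint8(105), np.uint8(139)), (315, np.uint8(106), np.uint8(149)), (320, np.uint8(106), np.uint8(139)), (325, np.uint8(107), np.uint8(138)), (330, np.uint8(108), np.uint8(127)), (335, np.uint8(105), np.uint8(126)), (340, np.uint8(106), np.uint8(125)), (345, np.uint8(106), np.uint8(169)), (350, np.uint8(46), np.uint8(200)), (355, np.uint8(27), np.uint8(170)), (360, np.uint8(27), np.uint8(220)), (365, np.uint8(28), np.uint8(213)), (370, np.uint8(28), np.uint8(215)), (375, np.uint8(28), np.uint8(215)), (380, np.uint8(27), np.uint8(215)), (385, np.uint8(28), np.uint8(218))]
```

```bash
python3 -m jog '[{"x":0,"y":0.06,"z":0,"ax":0,"ay":0,"az":0,"grip":-1},{"x":0,"y":0.04,"z":0,"ax":0,"ay":0,"az":0,"grip":-1},{"x":0,"y":0,"z":0,"ax":0,"ay":0,"az":0,"grip":-1}]';python3 -m jog '[{"x":0,"y":0.05,"z":0,"ax":0,"ay":0,"az":0,"grip":-1},{"x":0,"y":0.03,"z":0,"ax":0,"ay":0,"az":0,"grip":-1},{"x":0,"y":0,"z":0,"ax":0,"ay":0,"az":0,"grip":-1}]' | sed -n '1,5p'
```

```text
time: 51.45
ee_pos: [565.4, 328.0, 58.5]
tcp_rot: [[-0.583, 0.813, -0.001], [0.813, 0.583, 0.003], [0.003, 0.001, -1.0]]
wrist_force: [-1.1, -1.7, 0.6]
width: -0.1
time: 51.75
ee_pos: [565.6, 328.0, 58.3]
tcp_rot: [[-0.583, 0.813, -0.005], [0.813, 0.583, -0.002], [0.001, -0.005, -1.0]]
wrist_force: [-13.1, -9.0, 9.5]
width: -0.3
```

```bash
python3 -m jog '[{"x":0,"y":-0.3,"z":0,"ax":0,"ay":0,"az":0,"grip":-1},{"x":0,"y":-0.5,"z":0,"ax":0,"ay":0,"az":0,"grip":-1},{"x":0,"y":-0.5,"z":-0.2,"ax":0,"ay":0,"az":0,"grip":-1},{"x":0,"y":0,"z":-0.8,"ax":0,"ay":0,"az":0,"grip":-1},{"x":0,"y":0,"z":-0.9,"ax":0,"ay":0,"az":0,"grip":-1},{"x":0,"y":0,"z":-0.9,"ax":0,"ay":0,"az":0,"grip":-1},{"x":0,"y":0,"z":-0.9,"ax":0,"ay":0,"az":0,"grip":-1},{"x":0,"y":0,"z":0,"ax":0,"ay":0,"az":0,"grip":-1}]';python3 - <<'E'
from h import *
st(); s=snap('scene','s20'); a=load('s10')['img'].astype(int); b=s['img'].astype(int); q=load('s15')['img'].astype(int)
def df(n,p,c,r0,r1,c0,c1):
    m=(np.abs(p-c).max(2)>40)[r0:r1,c0:c1]; print(n,m.sum(), np.argwhere(m).mean(0).round(0)+[r0,c0] if m.sum() else '')
df('rack vs s10',a,b,95,235,190,270); df('table mid (tray) vs s15',q,b,225,300,295,365); df('driver',a,b,220,280,180,232); df('bits',a,b,315,375,275,320); df('oil',q,b,205,230,330,350)
x=np.array([.8563,-.5165,0]);y=np.array([.5165,.8563,0])
print('drawer white edge: pred shut front',proj(s,[[565.5+14.5*.811+75*-.585,328+14.5*.585+75*.811,95]]).round(0))
g=cv2.cvtColor(s['img'],cv2.COLOR_RGB2HSV)
# bright strap pixels near each seat
for p in ((624.3,-248),(567,-342),(511,-436)):
    P=proj(s,[[*p,212],[*p,80]]).round(0); m=cv2.inRange(g,(0,0,150),(180,40,255)); u,v=P[0].astype(int); print(P.tolist(), m[v-6:v+7,u-8:u+9].mean().round(0))
for n in ('s10','s20'):
    g=cv2.cvtColor(load(n)['img'],cv2.COLOR_RGB2HSV)[95:235,190:275]; m=cv2.inRange(g,(0,0,150),(180,40,255)); k,l,t,c=cv2.connectedComponentsWithStats(m); print(n,[(t[i].tolist()) for i in range(1,k) if t[i,4]>25])
E
```

```text
time: 52.55
ee_pos: [518.0, 294.4, 249.7]
tcp_rot: [[-0.583, 0.813, 0.008], [0.813, 0.583, 0.008], [0.002, 0.012, -1.0]]
wrist_force: [0.9, 0.1, 0.5]
width: 0.0
t 52.55 p [518.  294.4 249.7] w 0.0 F [0.9 0.1 0.5]
[[-0.583, 0.813, 0.008], [0.813, 0.583, 0.008], [0.002, 0.012, -1.0]] [ -5.6  29.4 -43.1 106.6  24.8  53.  -24.4]
rack vs s10 378 [138. 264.]
table mid (tray) vs s15 6 [298. 364.]
driver 0 
bits 0 
oil 103 [210. 345.]
drawer white edge: pred shut front [[427. 341.]]
[[226.0, 149.0], [233.0, 186.0]] 115.0
[[228.0, 123.0], [235.0, 160.0]] 113.0
[[230.0, 101.0], [236.0, 137.0]] 45.0
s10 [[32, 2, 25, 97, 1063]]
s20 [[32, 2, 25, 97, 1017]]
```

```bash
python3 - <<'E'
from h import *
s=load('s20'); g=cv2.cvtColor(s['img'],cv2.COLOR_RGB2HSV)
m=cv2.inRange(g,(0,0,150),(180,45,255))
for p in ((624.3,-248),(567,-342),(511,-436)):
    for dz in (88,):
        X=np.array([*p,dz])-22*np.array([.8563,-.5165,0]); P=proj(s,[X])[0].round(0).astype(int); print('foot front',P,m[P[1]-2:P[1]+3,P[0]-3:P[0]+4].mean().round(0))
for n in ('s15','s20'):
    h=cv2.cvtColor(load(n)['img'],cv2.COLOR_RGB2HSV)[195:235,325:360]; o=cv2.inRange(h,(3,140,40),(14,255,140)); q=np.argwhere(o); print(n,'oil',len(q),q.mean(0).round(1)+[195,325] if len(q) else '')
print([(v,g[v,427,1],g[v,427,2]) for v in range(326,356,2)])
print(st()['qvel'])
E
```

```text
foot front [241 183] 219.0
foot front [242 158] 255.0
foot front [243 135] 255.0
s15 oil 105 [220.7 339.8]
s20 oil 108 [220.6 339.9]
[(326, np.uint8(107), np.uint8(146)), (328, np.uint8(79), np.uint8(145)), (330, np.uint8(13), np.uint8(159)), (332, np.uint8(6), np.uint8(172)), (334, np.uint8(36), np.uint8(150)), (336, np.uint8(102), np.uint8(142)), (338, np.uint8(108), np.uint8(142)), (340, np.uint8(81), np.uint8(142)), (342, np.uint8(33), np.uint8(196)), (344, np.uint8(26), np.uint8(188)), (346, np.uint8(28), np.uint8(181)), (348, np.uint8(29), np.uint8(214)), (350, np.uint8(27), np.uint8(219)), (352, np.uint8(25), np.uint8(222)), (354, np.uint8(30), np.uint8(214))]
t 52.6 p [517.3 293.1 246.7] w -0.4 F [-0.4 -0.4 -0.8]
[[-0.582, 0.813, 0.005], [0.813, 0.582, 0.006], [0.002, 0.008, -1.0]] [ -5.7  29.6 -42.9 106.8  24.9  52.9 -24.5]
[-0.84112491  2.86869132  2.10900906  3.34789128  1.03961718 -1.38302849
 -0.8666681 ]
```

Everything checks out: the brackets are hanging, the oil hasn't moved, and the drawer front is where it should be when shut.

```bash
python3 -m jog '[{"x":0,"y":0,"z":0,"ax":0,"ay":0,"az":0,"grip":-1},{"x":0,"y":0,"z":0,"ax":0,"ay":0,"az":0,"grip":-1},{"x":0,"y":0,"z":0,"ax":0,"ay":0,"az":0,"grip":-1}]' | head -2; python3 -c "
from rig import r
print(r.close_job())"
```

```text
time: 52.9
ee_pos: [515.4, 291.6, 242.1]
the job is handed in; nothing more can be done
None
```

The job is handed in, at 52.9 s on the robot's clock, and my last checks found nothing wrong. The hand-in itself reports no verdict.

- **Brackets:** all three hang on pins of their own. Each one settled on its pin about 80 mm up, and at the end the scene picture showed each foot where a hanging bracket's would be.
- **Nuts:** all five were tipped into the box, with the tray tilted to 38.6° over it. The tray then weighed what it should empty. The filled box pulled 4.4 N, which matches five nuts plus the box; only three nuts were visible from above, so the count rests on the weight.
- **Tray:** it stands flat on the table about 50 mm from where it started and turned 80°. It had not moved in the last scene picture.
- **Box and drawer:** the box was set on the drawer floor, upright and on target. I pushed the drawer until it stopped, with about 16 N and no further travel, and its front edge was where a shut drawer's should be. The box could not be seen once the drawer was shut.
- **Other things:** the oil, driver and bits were where they had been. A first picture comparison flagged a change near the oil, but a colour check put the bottle in the same place to within 0.1 pixel. The change was probably the arm moving in front of it.

My 16 picture views were used up before the box went into the drawer, so everything after that was checked by measurements from camera images and by forces. The gripper was still moving down slightly, a few millimetres, when I handed in, but it was clear of everything at about 242 mm.

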